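Pack the bench tools into the collar-locked instrument case

ROBOT

A 6-joint arm with a two-finger parallel gripper is mounted at the origin on a cart in front of the work surface, level with it; the furniture and walls round the work are solid. World frame = base frame: x ahead of the robot, y to its left, z up, the work surface at z = 0. Lengths are in m, angles in degrees, forces in N, time in s.
With the tool pointing down it reaches from about 0.3 to 0.75 m from the base axis. Payload 8.5 kg.
Tool frame: the origin (TCP) lies at the very end of the fingers, on their centre line; the grasp point (between the pads) lies 19 mm behind it (env.hold_point_z is the distance from the TCP to the grasp point, in m); z points along the fingers, y is the line along which they close (so a half turn about z gives the same grasp; the last joint's range is limited). The gripper opens to 85 mm and grips with 20 to 120 N. Pads are 22 mm wide; open, the fingers measure 114 mm over their backs; the gripper's body (76 mm by 85 mm) begins 54 mm behind the grasp point. The pads swing forward as they close: fully open they stand 13 mm farther back than shut.
Start: joints at [55.617, 21.807, 74.336, -0, 83.858, -12.336], TCP at [0.206, 0.51, 0.231] pointing down, gripper open.
Joint ranges: [-178.18, 178.18], [-50.72, 133.34], [12.68, 142.11], [-81.47, 261.47], [9.98, 163.14], [-165.26, 165.26]. Speed limits (degrees/s): [136.94, 136.94, 180, 180, 180, 180].

INTERFACE

Orientations are given as a 3x3 rotation matrix whose columns are the frame's x, y, z axes.
In Python, from rig import env, optics gives the robot as it stands.
- The arm moves only by the shell command python3 -m jog 'ROWS' [OPENING] [FORCE]. ROWS is JSON, a list of rows, each an object with "linear": the shift along the tool's x, y, z in units of 40 mm (1.0 is 40 mm), a list of three; "roll": the turn about the tool's z in units of 5 degrees (1.0 is 5 degrees). A call has 1 to 12 rows; each row shifts and turns the commanded pose from where the row before left it, along the tool's axes as they then stand; what a row does not reach is not made up. A row lasts 1/12 s, in which the tool goes at most 41.7 mm and 7.16 degrees, less where a joint would pass 70% of its speed; a pose out of reach is approached as far as the arm can. A call is refused whole if a number of a shift passes 1 or a number of a turn 1, either way. A call with a gripper value outside its range is refused whole. OPENING is the opening, from -1 (shut) to 1 (fully open), set as the call begins (- or left out, the last holds). The fingers move at their own pace and stop on an object; FORCE is the grip in N (left out, the last holds). Time passes only in rows, so rows that do not move let the fingers close. It gives the time, the measured TCP pose, the force, the opening and the grip force at its end, in the units of the state.
- env.observe(): the state, without advancing time (a new reading comes with each control period).
- optics.get_image(name): name is "scene" or "top" or "wrist"; returns the picture (384x512x3 uint8, red, green, blue); there is no depth.
- optics.calibration(name): a dict with "fov_y" (degrees; the focal length in pixels is half the picture's height over the tangent of half this angle, whatever the lens; pixels are square), "cx", "cy" (the principal point, pixels), "T" (4x4, takes a point from camera to world coordinates). Camera axes: x right, y down, z forward; pixel columns grow to the right and rows downward; lengths in m; the calibration is good to about 2 mm. The wrist camera is an equidistant fisheye: a pixel r from the principal point sees the ray r / f radians off the axis. A picture is of the moment at which its call begins: read the wrist's pose just before it. calibration takes no time and is no camera call; for the wrist camera it gives the pose at the moment of the call.
- env.close_job(): hands the job in; it is judged then, once.
The state is a dict: "time_s": time; "q": joint angles; "qvel": joint speeds; "joint_efforts": joint torques, N m; "position": TCP position; "tool_rot": TCP orientation; "ft_force": force on the tool from outside, world axes, zero at the start; "wrist_torque": the same for the moment, N m; "grip_width": finger opening in m; "gripper_force": force on a finger pad.
Only numpy, scipy, OpenCV 4.12 (cv2) and the standard library are available. Lean on these libraries where they do the work, as an engineer would, in place of code of your own. Each camera call takes 0.05 s, during which the arm holds its last target. There are 200 camera calls.

TASK

Put the loose hand tools away in the instrument case: loosen the wing set screw of the shaft collar, slide the collar along its rod well clear of the cover's arm, then slide the cover fully open and lay every hand tool present flat and wholly inside the compartment. Then slide the cover fully shut, bring the collar all the way back against the cover's arm and tighten its set screw fully, leaving the other things on the desk where they are.

Things in the scene. Friction and masses are not known exactly. Their poses are not given: they have to be found in the camera images.
- case: fixed aluminium instrument case; its y runs along its length, x away across it, z up. Origin on the desk under the middle of the compartment's width. Base plate x -128 to +92 mm, y -175 to +205 mm. Compartment at negative y; the other half is a block 40 mm high where the open cover parks. Walls and guide lips up to 58 mm. Near side: 10 mm rod along y at x -108 mm, 40 mm up, on two posts 56 mm high
- case_floor (a point): middle of the compartment's floor, 6 mm over the desk, axes as the case's (85 mm from the case's origin towards -y). The free inside is 160 mm along x and 168 mm along y, 40 mm deep to the cover's underside; the side walls and lips beside it are 58 mm high over the desk
- case_cover (a joint): slide of the steel cover along the case's +y: 0 m shut, 0.165 m fully open; about 2 N moves it and it stays where left. A plate 159 x 172 x 4 mm, underside 46 mm over the desk; from its +y end an arm (10 mm along y, top 62 mm up) reaches over the rod, so that it meets the collar and cannot pass it; cover and loose collar can push each other
- cover_pull (a point): on the cover's pull bar, which stands up from the middle of the cover: the bar is 56 mm along the case's x, 10 mm thick along y, from 50 to 76 mm over the desk; this point is 66 mm up. Moves with the cover
- stop_collar (a joint): slide of the steel shaft collar (35 mm diameter, 22 mm long) along the rod, the case's +y: 0 m home, 1 mm from the arm of the shut cover; 0.170 m at the rod's far end. It must be past 0.164 m for the cover to open fully (an opening cover also pushes it on). About 1 N moves it once its screw is loose; with the screw tight at home it gives 3 mm at most
- set_screw (a joint): angle of the wing-headed set screw upright on top of the collar: 0 rad tight, 1.5 rad fully loose, loosened counterclockwise seen from above. About 0.06 N m turns it and it stays where left. Above about 0.9 rad the collar is free. It turns fully tight when the collar is home (within 3 mm), where its nose finds a seat in the rod; 4 to 20 mm off home it jams at about 0.7 rad
- screw_wing (a point): centre of the set screw's flat wing, 75.5 mm over the desk; moves with the collar, turns with the screw. The wing is 36 mm along its own y, 7 mm thick along its own x, and spans 64.5 to 86.5 mm over the desk; the collar's top is at 57.5 mm. Tight: wing along the rod; loose: across it. Collar and screw can be slid by the wing
- screwdriver: precision screwdriver with a red handle, 115 mm long along its y, 12 mm thick, lying on the desk; origin under its middle. The handle is at y = +6 to +57 mm (grip there, 8 to 12 mm wide, balance at +30 mm); the thin blade at negative y
- tweezers: steel tweezers lying flat, 116 mm long along y, 14 mm wide at the middle, 9 mm high; origin under the middle, grip there
- flat_brush: flat brush, 125 mm long along y, 26 mm wide at the bristles (negative y), 10 mm high; white handle 8 mm wide at y = -11 to +59 mm, ferrule 18 mm wide at y = -44 to -14 mm; origin under the middle, grip the handle at y = 0
- marker: black felt marker with a red cap, 135 mm long along y, 13 mm thick (grip 8 to 13 mm wide); origin under the middle
- plaster_model: bystander: yellowish plaster tooth model, 55 x 58 x 24 mm, origin under its middle
- dropper: bystander: blue dropper bottle, 28 mm diameter, 78 mm high, standing, origin under its middle
- block: bystander: yellow block, 26 x 38 x 20 mm, origin under its middle
Things that resemble listed ones, but are neither listed nor needed, are in the scene too. Leave any purple look-alike of the flat_brush alone.

How it is judged:
By the outcome, as a careful person would: the job done as asked, in the order asked, and still so for the second after the job is handed in, with the robot touching nothing.
Of screwdriver, tweezers, flat_brush, marker only 2 to 3 are there at a start; the rules pass over those that are not, and their reading is None.
At some moment in a run one of screwdriver, tweezers, flat_brush, marker may be knocked a few centimetres aside while the robot is not near it.
Once in a run the grip may slacken for a moment while it holds something.
It also fails if it takes over 210 s, if anything falls off the work surface, if the arm or the gripper's body presses on something with over 40 N, if the wrist force passes 120 N, or if a joint passes its speed limit or range.

## Working session

There is one attempt and no reset: what is moved stays moved. The work goes in short steps, Python scripts to look and compute and a shell command to move; the robot and the scene stay as the last step left them, time stands still between calls to the robot, and variables do not carry over. Pictures are saved under pics/ and viewed, at most 17 in all, crops included, and the job is handed in when it is done.

```bash
ls; mkdir -p pics; python3 - <<'E'
from rig import env, optics
import cv2
s=env.observe();print(s['time_s'],s['position'],s['tool_rot'],s['grip_width'],env.hold_point_z)
for n in ['scene','top','wrist']:
    c=optics.calibration(n);im=optics.get_image(n);print(n,c)
    cv2.imwrite(f'pics/{n}0.png',im[:,:,::-1])
a=cv2.imread('pics/top0.png');cv2.imwrite('pics/top0b.png',cv2.resize(a,(800,600),interpolation=cv2.INTER_CUBIC))
a=cv2.imread('pics/scene0.png');cv2.imwrite('pics/scene0b.png',cv2.resize(a,(800,600),interpolation=cv2.INTER_CUBIC))
E
```

```text
pics
0.0 [0.20627074 0.50953442 0.23069904] [[-9.26879334e-01  3.75358433e-01 -8.63864033e-04]
 [ 3.75359269e-01  9.26878600e-01 -1.21654874e-03]
 [ 3.44055257e-04 -1.45185326e-03 -9.99998887e-01]] 0.08543915621677628 0.0187
scene {'fov_y': 44.31622117662975, 'cx': 256.208776833045, 'cy': 189.26759458028994, 'T': array([[ 0.62849169, -0.3950721 ,  0.67001211, -0.17844306],
       [-0.77752189, -0.34280398,  0.52720503, -0.36590286],
       [ 0.02139882, -0.85229307, -0.52262665,  0.6153721 ],
       [ 0.        ,  0.        ,  0.        ,  1.        ]])}
top {'fov_y': 48.71914012522451, 'cx': 252.23429526349395, 'cy': 192.23397041437838, 'T': array([[-0.02423719, -0.99808182,  0.05696697,  0.4550023 ],
       [-0.99965379,  0.02478025,  0.00884577,  0.18066008],
       [-0.01024046, -0.05673285, -0.99833688,  1.08607616],
       [ 0.        ,  0.        ,  0.        ,  1.        ]])}
wrist {'fov_y': 65.70646984690485, 'cx': 253.93234455049526, 'cy': 192.7766057809008, 'T': array([[ 0.37593658,  0.87718612,  0.29869081,  0.1290084 ],
       [ 0.92664413, -0.35533744, -0.1227435 ,  0.53968281],
       [-0.00153287,  0.32292386, -0.94642371,  0.37338988],
       [ 0.        ,  0.        ,  0.        ,  1.        ]])}
```

View pics/top0b.png

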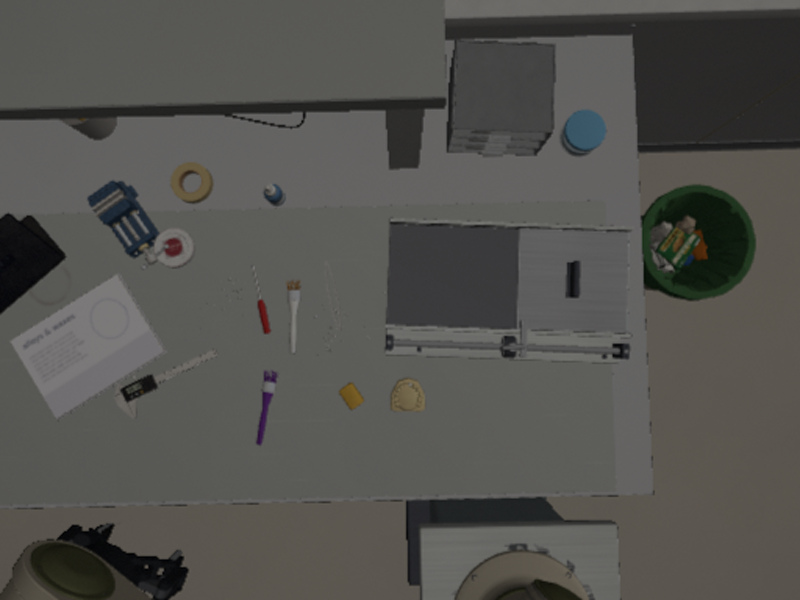

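View pics/scene0b.png

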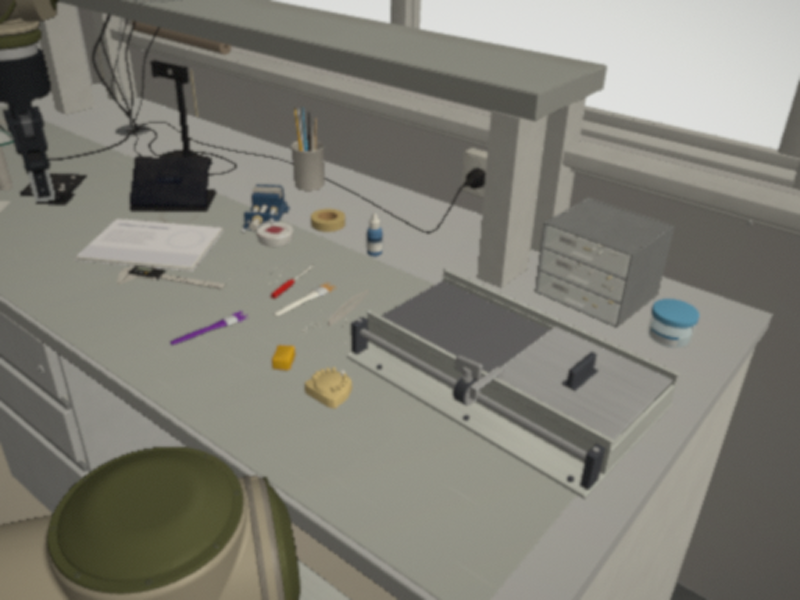

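The top view shows the case (cover shut, pull bar at (573,279)), with collar and wing at about (511,345) in the 800x600 picture. The red screwdriver is at (261,300), the white brush at (293,315) and a purple look-alike at (266,405). A faint tweezers-like object is at (333,305), with specks around it. I'll enlarge the tools and the collar.

```bash
cat > h.py <<'E'
import numpy as np, cv2
from rig import env, optics
def f_of(c): return 192/np.tan(np.radians(c['fov_y']/2))
def rays(c,uv,wrist=False):
    uv=np.atleast_2d(np.array(uv,float)); f=f_of(c)
    d=(uv-[c['cx'],c['cy']])
    if wrist:
        r=np.linalg.norm(d,axis=1)[:,None]; th=r/f
        v=np.hstack([d/np.maximum(r,1e-9)*np.sin(th),np.cos(th)])
    else: v=np.hstack([d/f,np.ones((len(d),1))])
    return c['T'][:3,3], v@c['T'][:3,:3].T
def plane(c,uv,z,wrist=False):
    o,v=rays(c,uv,wrist); return o+v*((z-o[2])/v[:,2])[:,None]
def proj(c,P,wrist=False):
    P=np.atleast_2d(P); p=(P-c['T'][:3,3])@c['T'][:3,:3]; f=f_of(c)
    if wrist:
        r=np.linalg.norm(p[:,:2],axis=1)[:,None]; th=np.arctan2(r[:,0],p[:,2])[:,None]
        return p[:,:2]/r*th*f+[c['cx'],c['cy']]
    return p[:,:2]/p[:,2:]*f+[c['cx'],c['cy']]
def tri(rs):
    A=np.zeros((3,3));b=np.zeros(3)
    for o,v in rs:
        v=v/np.linalg.norm(v);M=np.eye(3)-np.outer(v,v);A+=M;b+=M@o
    return np.linalg.solve(A,b)
def grab(n,name):
    c=optics.calibration(n);im=optics.get_image(n)[:,:,::-1].copy()
    cv2.imwrite(f'pics/{name}.png',im);np.save(f'pics/{name}.npy',c,allow_pickle=True);return c,im
def load(name): return np.load(f'pics/{name}.npy',allow_pickle=True).item(),cv2.imread(f'pics/{name}.png')
E
python3 - <<'E'
import cv2
a=cv2.imread('pics/top0.png')
def cr(x0,y0,x1,y1,w,h):
    b=cv2.resize(a[y0:y1,x0:x1],(w,h),interpolation=cv2.INTER_CUBIC); return cv2.convertScaleAbs(b,alpha=1.8)
import numpy as np
L=cr(150,160,250,295,400,540); R=cr(240,130,410,240,400,259)
R2=cr(300,200,350,235,400,280)
o=np.zeros((540,800,3),'uint8');o[:,:400]=L;o[:259,400:]=R;o[260:540,400:]=R2
cv2.imwrite('pics/c1.png',o)
E
```

```text
(no output)
```

View pics/c1.png

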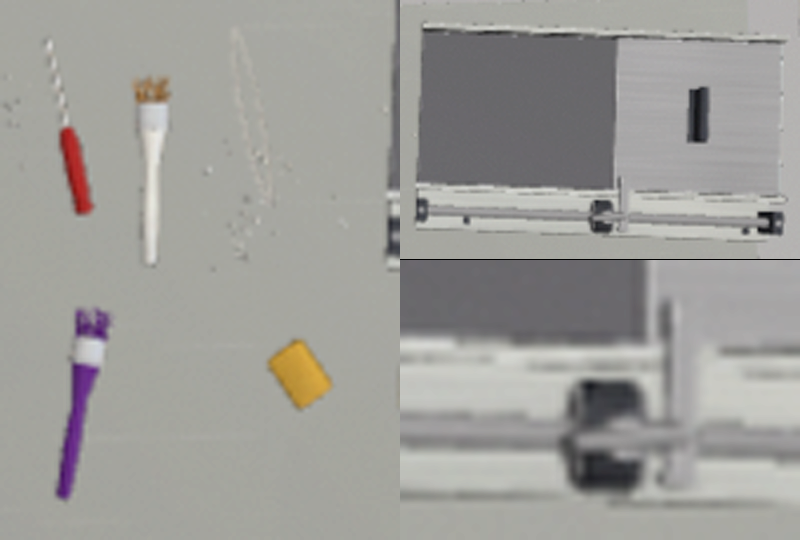

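The purple brush at 4x crop (85,400) is the look-alike, and the white one at (150,170) fits flat_brush by its white handle. The faint tweezers outline is at (250,120), and there is no marker. The wing lies along the rod. Next I'll locate the case roughly, then move the wrist camera over it.

```bash
python3 - <<'E'
from h import *
c,a=load('top0') if False else (optics.calibration('top'),cv2.imread('pics/top0.png'))
np.save('pics/top0.npy',c,allow_pickle=True);np.save('pics/scene0.npy',optics.calibration('scene'),allow_pickle=True)
g=a.max(axis=2)
# pull bar
sub=np.zeros_like(g);sub[150:200,350:385]=(g[150:200,350:385]<70)
n,l,st,ce=cv2.connectedComponentsWithStats(sub,connectivity=8);i=1+np.argmax(st[1:,4]);print('bar',st[i],ce[i]);B=plane(c,ce[i],0.07)[0];print(B)
for nm,x0,y0,x1,y1,z in [('collar',315,210,335,232,.04),('postL',240,205,258,232,.056),('postR',385,215,408,234,.056)]:
    s=np.zeros_like(g);s[y0:y1,x0:x1]=g[y0:y1,x0:x1]<60
    n,l,st,ce=cv2.connectedComponentsWithStats(s,connectivity=8);i=1+np.argmax(st[1:,4]);print(nm,st[i],ce[i],plane(c,ce[i],z)[0])
print('basecorners',plane(c,[[246.8,226.5],[402.3,231]],0.004))
hs=cv2.cvtColor(a,cv2.COLOR_BGR2HSV)
def comp(m,z):
    n,l,st,ce=cv2.connectedComponentsWithStats(m.astype('uint8'),connectivity=8);i=1+np.argmax(st[1:,4])
    p=np.argwhere(l==i)[:,::-1].astype(float);P=plane(c,p,z)[:,:2];m=P.mean(0);u,s,v=np.linalg.svd(P-m);return ce[i],st[i],m,np.degrees(np.arctan2(v[0,1],v[0,0])),np.ptp((P-m)@v[0])
w=np.zeros(g.shape,bool);w[160:230,150:250]=1
print('red',comp(w&(hs[...,1]>120)&((hs[...,0]<8)|(hs[...,0]>172)),.006))
w2=w.copy();w2[:,:180]=0;w2[:,196:]=0
print('white',comp(w2&(g>150),.005), g[175:230,182:194].max())
print(proj(c,[[.45,.2,0],[.35,.2,0]]))
E
```

```text
bar [362 167   9  24 202] [366.18811881 179.0049505 ]
[ 0.53796085 -0.08426641  0.07      ]
collar [320 215  10  14  87] [324.62068966 221.64367816] [0.43792522 0.01387845 0.04      ]
postL [247 214   5  10  36] [248.75       218.83333333] [0.44940932 0.19979911 0.056     ]
postR [392 220  11  10  79] [397.05063291 224.08860759] [ 0.428091   -0.15789842  0.056     ]
basecorners [[ 0.42978161  0.20618939  0.004     ]
 [ 0.40896241 -0.18747951  0.004     ]]
red (array([168.37349398, 202.        ]), array([165, 192,   8,  21,  83], dtype=int32), array([0.49699357, 0.40488739]), np.float64(-167.90283523244906), np.float64(0.05338632011233822))Traceback (most recent call last):
  File "<stdin>", line 19, in <module>
  File "<stdin>", line 14, in comp
    return _wrapfunc(a, 'argmax', axis=axis, out=out, **kwds)
    return bound(*args, **kwds)
ValueError: attempt to get argmax of an empty sequence
```

```bash
python3 -m jog '[{"linear":[-0.96,-0.18,0]},{"linear":[-0.96,-0.18,0]},{"linear":[-0.96,-0.18,0]},{"linear":[-0.96,-0.18,0]},{"linear":[-0.96,-0.18,0]},{"linear":[-0.96,-0.18,0]},{"linear":[-0.96,-0.18,0]},{"linear":[-0.96,-0.18,0]},{"roll":1},{"roll":1},{"roll":1},{"roll":1}]' 1 && python3 -m jog '[{"roll":1},{"roll":1},{"roll":1},{"roll":1},{"roll":1},{"roll":1},{"roll":1},{"roll":1},{"roll":1},{"roll":1},{"roll":0.2},{"roll":0}]'; python3 - <<'E'
from h import *
grab('wrist','w1');a=cv2.imread('pics/w1.png');cv2.imwrite('pics/w1b.png',cv2.convertScaleAbs(cv2.resize(a,(800,600),interpolation=cv2.INTER_CUBIC),alpha=1.4))
E
```

```text
invalid input
```

View pics/w1b.png

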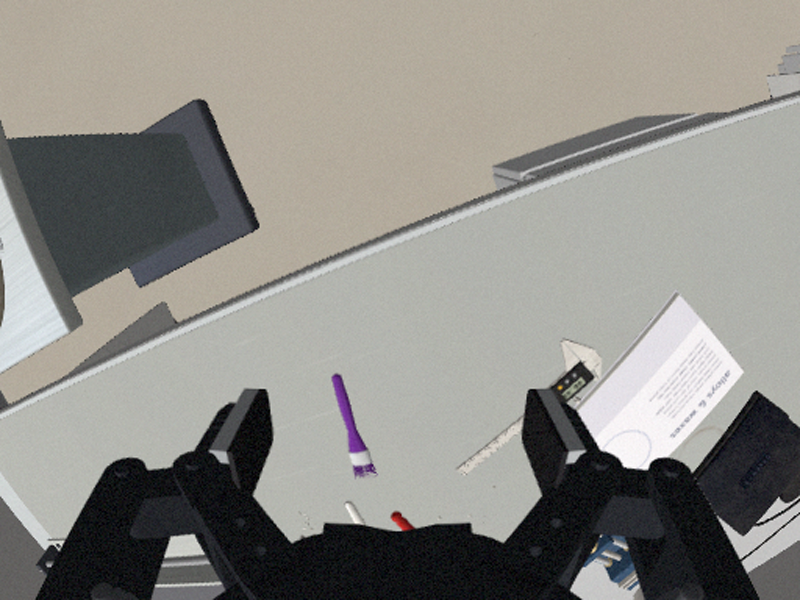

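The call was refused because the rows probably need both keys. This picture is from the start pose: it shows the purple look-alike at (350,430), and the white and red tools are hidden behind the gripper. I'll repeat with full rows.

```bash
python3 -m jog '[{"linear":[-0.96,-0.18,0],"roll":0},{"linear":[-0.96,-0.18,0],"roll":0},{"linear":[-0.96,-0.18,0],"roll":0},{"linear":[-0.96,-0.18,0],"roll":0},{"linear":[-0.96,-0.18,0],"roll":0},{"linear":[-0.96,-0.18,0],"roll":0},{"linear":[-0.96,-0.18,0],"roll":0},{"linear":[-0.96,-0.18,0],"roll":0},{"linear":[0,0,0],"roll":1},{"linear":[0,0,0],"roll":1},{"linear":[0,0,0],"roll":1},{"linear":[0,0,0],"roll":1}]' 1 && python3 -m jog '[{"linear":[0,0,0],"roll":1},{"linear":[0,0,0],"roll":1},{"linear":[0,0,0],"roll":1},{"linear":[0,0,0],"roll":1},{"linear":[0,0,0],"roll":1},{"linear":[0,0,0],"roll":1},{"linear":[0,0,0],"roll":1},{"linear":[0,0,0],"roll":1},{"linear":[0,0,0],"roll":1},{"linear":[0,0,0],"roll":1},{"linear":[-0.5,0,0],"roll":0.2},{"linear":[-0.5,0,0],"roll":0}]'; python3 - <<'E'
from h import *
s=env.observe();print(s['q'],s['tool_rot'])
grab('wrist','w2')
E
```

```text
time_s: 1.2
position: [0.4697, 0.3407, 0.231]
tool_rot: [[-0.739, 0.673, -0.001], [0.673, 0.739, -0.0], [0.0, -0.001, -1.0]]
ft_force: [-0.5, 0.1, -0.2]
grip_width: 0.0852
gripper_force: 0.0
time_s: 2.2
position: [0.4675, 0.3011, 0.2308]
tool_rot: [[0.053, 0.999, -0.001], [0.999, -0.053, -0.0], [-0.0, -0.001, -1.0]]
ft_force: [-0.4, -0.3, 0.2]
grip_width: 0.0854
gripper_force: 0.0
[ 2.05809562e+01  2.24588692e+01  7.33757747e+01 -6.93238392e-04
  8.42047480e+01  2.36111598e+01] [[ 5.28610644e-02  9.98601672e-01 -6.39405481e-04]
 [ 9.98601835e-01 -5.28612350e-02 -2.52952304e-04]
 [-2.86398357e-04 -6.25140158e-04 -9.99999764e-01]]
```

```bash
python3 -m jog '[{"linear":[-1,0,0],"roll":0},{"linear":[-1,0,0],"roll":0},{"linear":[-1,0,0],"roll":0},{"linear":[-1,0,0],"roll":0},{"linear":[-1,0,0],"roll":0},{"linear":[-1,0,0],"roll":0},{"linear":[-1,0,0],"roll":0},{"linear":[-1,0,0],"roll":0},{"linear":[-1,0,0],"roll":0},{"linear":[0,0,0],"roll":0},{"linear":[0,0,0],"roll":0}]'; python3 - <<'E'
from h import *
grab('wrist','w3')
o=np.zeros((600,800,3),'uint8')
for i,n in enumerate(['w2','w3']):
    a=cv2.imread(f'pics/{n}.png');o[i*300:i*300+300,:400]=cv2.resize(a,(400,300),interpolation=cv2.INTER_AREA)
E
python3 - <<'E'
import cv2
for n in ['w2','w3']:
    a=cv2.imread(f'pics/{n}.png');cv2.imwrite(f'pics/{n}b.png',cv2.convertScaleAbs(cv2.resize(a,(800,600),interpolation=cv2.INTER_CUBIC),alpha=1.3))
E
```

```text
time_s: 3.17
position: [0.4485, -0.0601, 0.2312]
tool_rot: [[0.057, 0.998, -0.0], [0.998, -0.057, 0.0], [0.0, -0.0, -1.0]]
ft_force: [-1.1, 1.0, 0.0]
grip_width: 0.0853
gripper_force: 0.0
```

View pics/w2b.png

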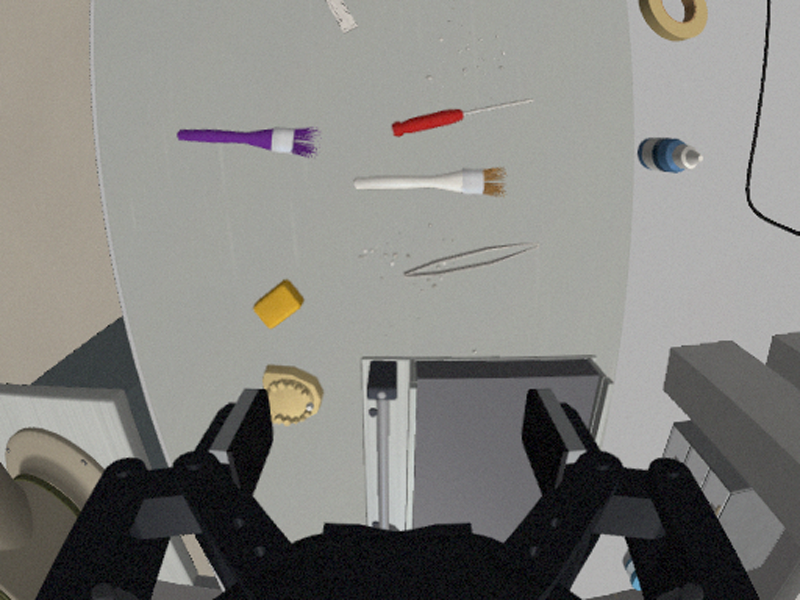

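View pics/w3b.png

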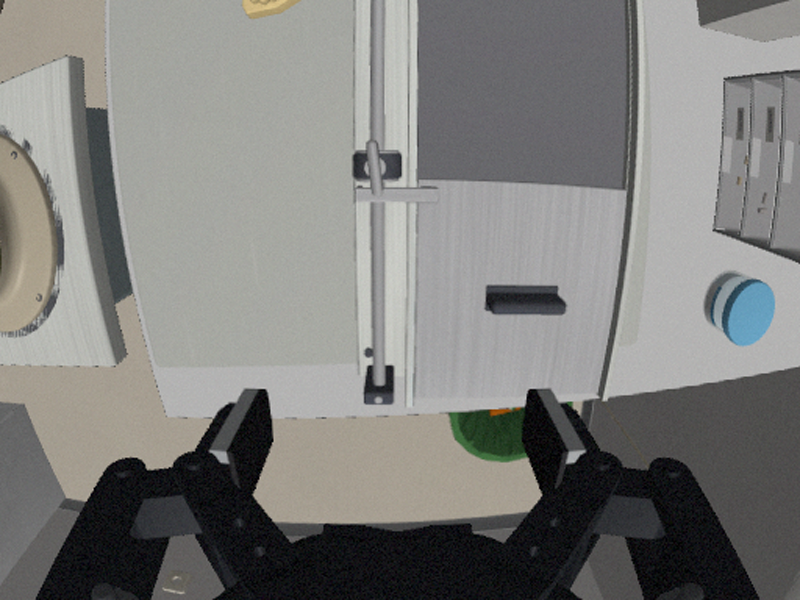

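w2 shows the red screwdriver (460,118), the white brush (430,182), the tweezers (470,260), the purple look-alike (250,140), the block (278,303) and the model (292,395). w3 shows the wing at (375,167) along the rod, the cover's arm at y≈194, and the pull bar at (525,300). The screwdriver, brush and tweezers are present and the marker is absent.

```bash
python3 - <<'E'
from h import *
c,a=load('w3');ct,_=load('top0');k=512/800
P=lambda uv,z:plane(c,np.array(uv)*k,z,True)
print('wing ends',P([[373,143],[377,192]],.0865))
print('bar top',P([[487,297],[560,290],[565,308],[494,312]],.076))
def two(uw,ut): 
    o,v=rays(c,np.array(uw)*k,True);o2,v2=rays(ct,ut);return tri([(o,v[0]),(o2,v2[0])])
print('bar tri',two([525,300],[366.2,179.0])); print('wing tri',two([374.5,167],[326,221.8]))
# rod direction and posts
print('rod',P([[376.5,60],[378,340]],.045)); print('posts top',P([[378,399]],.056))
c2,_=load('w2'); print('postL', plane(c2,np.array([[382,367]])*k,.056,True))
print('case wall +y end', plane(c2,np.array([[362,357],[593,357]])*k,.058,True))
print('cover +y edge', P([[418,180],[626,188]],.05)); print('arm', P([[355,194],[437,194]],.062))
b=a[80:140,210:290];cv2.imwrite('pics/c2.png',cv2.convertScaleAbs(cv2.resize(b,(800,600),interpolation=cv2.INTER_CUBIC),alpha=1.3))
E
```

```text
wing ends [[ 0.43879176  0.02598823  0.0865    ]
 [ 0.43928396 -0.00451763  0.0865    ]]
bar top [[ 0.5088902  -0.08027182  0.076     ]
 [ 0.56177421 -0.07805578  0.076     ]
 [ 0.56644033 -0.09175846  0.076     ]
 [ 0.51393366 -0.09152639  0.076     ]]
bar tri [ 0.53744115 -0.08453318  0.07217873]
wing tri [0.43672492 0.00928618 0.03354816]
rod [[ 0.44269258  0.08585903  0.045     ]
 [ 0.43017965 -0.12109751  0.045     ]]
posts top [[ 0.42712919 -0.16744038  0.056     ]]
postL [[0.4516618  0.22207109 0.056     ]]
case wall +y end [[0.4372762  0.23226145 0.058     ]
 [0.62054335 0.21962393 0.058     ]]
cover +y edge [[ 0.46635067 -0.00108738  0.05      ]
 [ 0.62367711 -0.00882663  0.05      ]]
arm [[ 0.42327081 -0.00711351  0.062     ]
 [ 0.4781268  -0.01030139  0.062     ]]
```

View pics/c2.png

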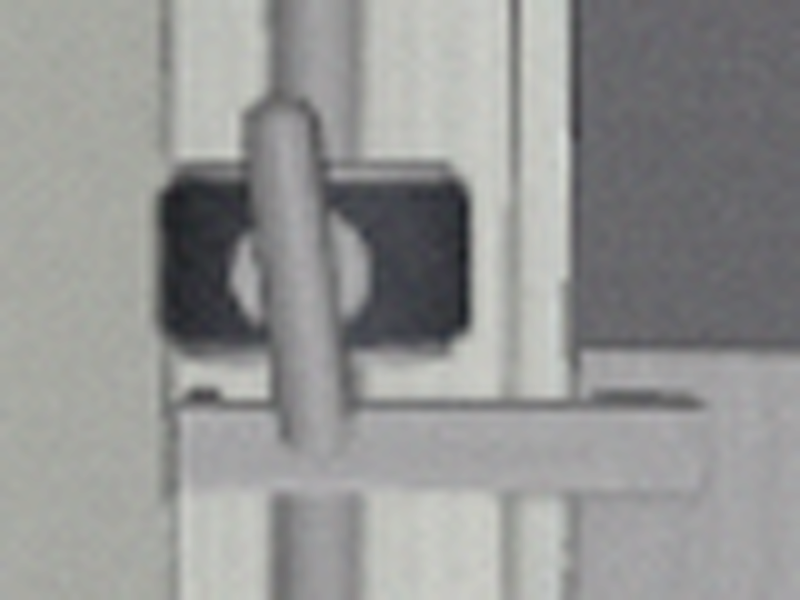

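The crop shows the wing centred near (298,272), turned about 6° counterclockwise from the rod line. The collar is behind it, and the arm's edges are at rows 405 and 490. I'll approach over it and check from a second place.

```bash
python3 - <<'E'
from h import *
c,a=load('w3')
W=plane(c,[[238.3,90.5],[241.6,124.3],[239.9,107.3]],.0865,True);print(W)
d=W[0]-W[1];print('wing heading',np.degrees(np.arctan2(d[1],d[0])), np.linalg.norm(d))
print('arm edges',plane(c,[[239,120.7],[239,128.8]],.062,True)); print('collar front y',plane(c,[[257,98.5],[257,114.5]],.04,True))
s=env.observe();print(s['position'],s['tool_rot'][:2,:2], (s['tool_rot'].T@(W[2]-s['position']))/.04)
E
```

```text
[[ 0.43845584  0.02700068  0.0865    ]
 [ 0.43950156 -0.00592033  0.0865    ]
 [ 0.43894198  0.01067555  0.0865    ]]
wing heading 91.81935921819512 0.03293761436386855
arm edges [[ 0.43587029 -0.00430762  0.062     ]
 [ 0.43529828 -0.01287701  0.062     ]]
collar front y [[ 4.56119456e-01  1.75791804e-02  4.00000000e-02]
 [ 4.55103778e-01 -3.87137804e-04  4.00000000e-02]]
[ 0.4485284  -0.05867162  0.23121302] [[ 0.05488829  0.99849245]
 [ 0.99849241 -0.05488814]] [ 1.7163498  -0.33315903  3.61868637]
```

```bash
python3 -m jog '[{"linear":[0.57,-0.11,0.8],"roll":0},{"linear":[0.57,-0.11,0.8],"roll":0},{"linear":[0.57,-0.11,0.8],"roll":0},{"linear":[0,0,0],"roll":-1},{"linear":[0,0,0],"roll":0},{"linear":[0,0,0],"roll":0}]'; python3 - <<'E'
from h import *
s=env.observe();print(s['position'])
c,a=grab('wrist','w4');cv2.imwrite('pics/w4b.png',cv2.convertScaleAbs(cv2.resize(a[150:330,150:350],(667,600),interpolation=cv2.INTER_CUBIC),alpha=1.3))
print(proj(c,[[.4389,.0107,.0865],[.4389,.027,.0865],[.4389,-.006,.0865]],True))
E
```

```text
time_s: 3.72
position: [0.4394, 0.0117, 0.1357]
tool_rot: [[-0.034, 0.999, 0.001], [0.999, 0.034, -0.0], [-0.0, 0.001, -1.0]]
ft_force: [-0.0, -0.3, 0.2]
grip_width: 0.0851
gripper_force: 0.0
[0.43944917 0.01166451 0.13570167]
[[253.46065156 216.20600522]
 [254.25518083 194.29603188]
 [252.6946948  237.29229026]]
```

View pics/w4b.png

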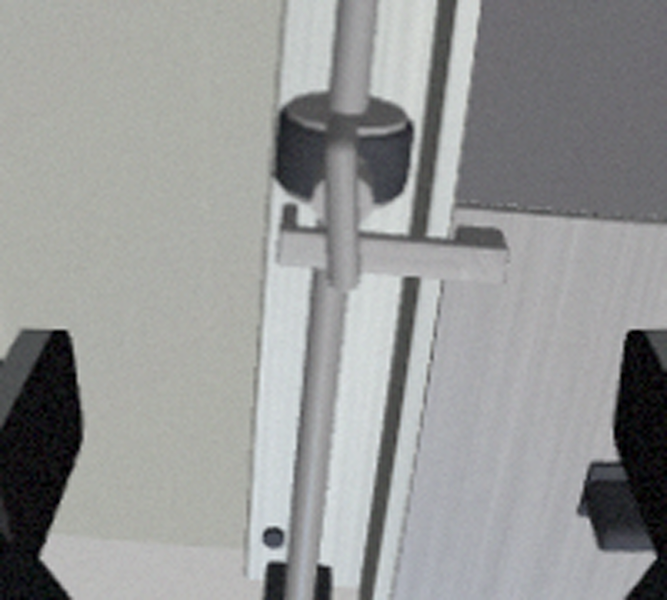

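The wing's top edge runs from (342,140) to (344,285) in the crop, which matches the prediction within 2 mm. I'll descend and grip.

```bash
python3 - <<'E'
from h import *
c3,_=load('w3');c4,_=load('w4')
o,v=rays(c3,[239.9,107.3],True);o2,v2=rays(c4,[252.9,213.7],True);print('wing top tri',tri([(o,v[0]),(o2,v2[0])]))
E
python3 -m jog '[{"linear":[0.02,0,0.43],"roll":0},{"linear":[0,0,0.43],"roll":0},{"linear":[0,0,0.43],"roll":0},{"linear":[0,0,0.43],"roll":0},{"linear":[0,0,0],"roll":0},{"linear":[0,0,0],"roll":0}]' 1 && python3 -m jog '[{"linear":[0,0,0],"roll":0},{"linear":[0,0,0],"roll":0},{"linear":[0,0,0],"roll":0},{"linear":[0,0,0],"roll":0},{"linear":[0,0,0],"roll":0},{"linear":[0,0,0],"roll":0},{"linear":[0,0,0],"roll":0},{"linear":[0,0,0],"roll":0},{"linear":[0,0,0],"roll":0}]' -1 40
```

```text
wing top tri [0.43859442 0.01046274 0.08140833]
time_s: 4.27
position: [0.4395, 0.0112, 0.067]
tool_rot: [[-0.033, 0.999, 0.0], [0.999, 0.033, -0.0], [-0.0, 0.0, -1.0]]
ft_force: [0.5, -0.3, -0.1]
grip_width: 0.0854
gripper_force: 0.0
time_s: 5.02
position: [0.4385, 0.0115, 0.0668]
tool_rot: [[-0.034, 0.999, -0.001], [0.999, 0.034, -0.0], [0.0, -0.001, -1.0]]
ft_force: [-2.8, -0.4, 6.3]
grip_width: 0.0063
gripper_force: 40.9
```

```bash
python3 -m jog '[{"linear":[0,0,0],"roll":-1},{"linear":[0,0,0],"roll":-1},{"linear":[0,0,0],"roll":-1},{"linear":[0,0,0],"roll":-1},{"linear":[0,0,0],"roll":-1},{"linear":[0,0,0],"roll":-1},{"linear":[0,0,0],"roll":-1},{"linear":[0,0,0],"roll":-1},{"linear":[0,0,0],"roll":0},{"linear":[0,0,0],"roll":0}]' && python3 -m jog '[{"linear":[0,0,0],"roll":-1},{"linear":[0,0,0],"roll":-1},{"linear":[0,0,0],"roll":-1},{"linear":[0,0,0],"roll":-1},{"linear":[0,0,0],"roll":-1},{"linear":[0,0,0],"roll":-1},{"linear":[0,0,0],"roll":-1},{"linear":[0,0,0],"roll":-0.6},{"linear":[0,0,0],"roll":0},{"linear":[0,0,0],"roll":0},{"linear":[0,0,0],"roll":0}]'; python3 -c "
from h import *
s=env.observe();print(s['q'],s['wrist_torque'])"
```

```text
time_s: 5.85
position: [0.4388, 0.0116, 0.0668]
tool_rot: [[-0.667, 0.745, -0.0], [0.745, 0.667, 0.0], [0.0, -0.0, -1.0]]
ft_force: [-1.8, 0.9, 6.2]
grip_width: 0.006
gripper_force: 40.9
time_s: 6.77
position: [0.439, 0.0115, 0.0668]
tool_rot: [[-0.984, 0.176, -0.0], [0.176, 0.984, 0.0], [0.0, 0.0, -1.0]]
ft_force: [-1.2, 1.5, 5.6]
grip_width: 0.006
gripper_force: 45.3
[-1.40188904e+01  2.33326671e+01  1.05169854e+02  7.18194903e-03
  5.15024198e+01 -9.38610718e+01] [0.20013417 0.29523016 0.1271312 ]
```

```bash
python3 -m jog '[{"linear":[0.05,0.4,0],"roll":0},{"linear":[0.05,0.4,0],"roll":0},{"linear":[0.05,0.4,0],"roll":0},{"linear":[0.05,0.4,0],"roll":0},{"linear":[0.05,0.4,0],"roll":0},{"linear":[0,0,0],"roll":0},{"linear":[0,0,0],"roll":0}]'
```

```text
time_s: 7.35
position: [0.4438, 0.0922, 0.0668]
tool_rot: [[-0.985, 0.174, 0.002], [0.174, 0.985, 0.0], [-0.002, 0.0, -1.0]]
ft_force: [1.3, 0.5, 3.3]
grip_width: 0.0062
gripper_force: 45.1
```

```bash
python3 -m jog '[{"linear":[0.05,0.43,0],"roll":0},{"linear":[0.05,0.43,0],"roll":0},{"linear":[0.05,0.43,0],"roll":0},{"linear":[0.05,0.43,0],"roll":0},{"linear":[0.05,0.41,0],"roll":0},{"linear":[0,0.03,0],"roll":0},{"linear":[0,0,0],"roll":0},{"linear":[0,0,0],"roll":0}]'
```

```text
time_s: 8.02
position: [0.449, 0.178, 0.0668]
tool_rot: [[-0.984, 0.175, 0.001], [0.175, 0.984, 0.0], [-0.001, 0.0, -1.0]]
ft_force: [2.1, 0.5, 5.0]
grip_width: 0.006
gripper_force: 45.3
```

```bash
python3 -m jog '[{"linear":[0,0.05,0],"roll":0},{"linear":[0,0,0],"roll":0},{"linear":[0,0,0],"roll":0}]' && python3 -m jog '[{"linear":[0,0,0],"roll":0},{"linear":[0,0,0],"roll":0},{"linear":[0,0,0],"roll":0},{"linear":[0,0,0],"roll":0},{"linear":[0,0,-0.8],"roll":0},{"linear":[0,0,-0.8],"roll":-0.7},{"linear":[0,0,0],"roll":-0.7},{"linear":[0,0,0],"roll":0}]' 1 && python3 -m jog '[{"linear":[-0.37,-0.92,0],"roll":0},{"linear":[-0.37,-0.92,0],"roll":0},{"linear":[-0.37,-0.92,0],"roll":0},{"linear":[-0.37,-0.92,0],"roll":0},{"linear":[-0.37,-0.92,0],"roll":0},{"linear":[-0.37,-0.92,0],"roll":0},{"linear":[-0.37,-0.92,0],"roll":0},{"linear":[0,0,0],"roll":0},{"linear":[0,0,0],"roll":0}]'
```

```text
time_s: 8.27
position: [0.4492, 0.1798, 0.0668]
tool_rot: [[-0.984, 0.176, 0.001], [0.176, 0.984, -0.0], [-0.001, 0.0, -1.0]]
ft_force: [1.8, -0.5, 5.4]
grip_width: 0.0057
gripper_force: 45.3
time_s: 8.93
position: [0.4491, 0.1807, 0.1317]
tool_rot: [[-0.999, 0.051, 0.003], [0.051, 0.999, 0.0], [-0.003, 0.0, -1.0]]
ft_force: [-0.7, -0.2, 0.4]
grip_width: 0.0852
gripper_force: 0.0
time_s: 9.68
position: [0.5381, -0.0837, 0.1289]
tool_rot: [[-0.998, 0.058, -0.003], [0.058, 0.998, 0.001], [0.003, 0.001, -1.0]]
ft_force: [0.0, 0.1, -0.0]
grip_width: 0.0859
gripper_force: 0.0
```

Down onto the pull bar and grip it.

```bash
python3 -m jog '[{"linear":[0,0,0.45],"roll":0},{"linear":[0,0,0.45],"roll":0},{"linear":[0,0,0.45],"roll":0},{"linear":[0,0,0.45],"roll":0},{"linear":[0,0,0],"roll":0},{"linear":[0,0,0],"roll":0}]' 1 && python3 -m jog '[{"linear":[0,0,0],"roll":0},{"linear":[0,0,0],"roll":0},{"linear":[0,0,0],"roll":0},{"linear":[0,0,0],"roll":0},{"linear":[0,0,0],"roll":0},{"linear":[0,0,0],"roll":0},{"linear":[0,0,0],"roll":0},{"linear":[0,0,0],"roll":0},{"linear":[0,0,0],"roll":0}]' -1 40
```

```text
time_s: 10.18
position: [0.5377, -0.0809, 0.0579]
tool_rot: [[-0.999, 0.053, -0.003], [0.053, 0.999, 0.001], [0.003, 0.001, -1.0]]
ft_force: [0.3, 0.5, 0.7]
grip_width: 0.0852
gripper_force: 0.0
time_s: 10.93
position: [0.5387, -0.0823, 0.059]
tool_rot: [[-0.999, 0.054, 0.001], [0.054, 0.999, -0.0], [-0.001, -0.0, -1.0]]
ft_force: [-1.6, -1.5, 5.7]
grip_width: 0.009
gripper_force: 41.9
```

```bash
python3 -m jog '[{"linear":[0,0.4,0],"roll":0},{"linear":[0,0.4,0],"roll":0},{"linear":[0,0.4,0],"roll":0},{"linear":[0,0.4,0],"roll":0},{"linear":[0,0.4,0],"roll":0},{"linear":[0,0.4,0],"roll":0},{"linear":[0,0.4,0],"roll":0},{"linear":[0,0.4,0],"roll":0},{"linear":[0,0.4,0],"roll":0},{"linear":[0,0.4,0],"roll":0},{"linear":[0,0,0],"roll":0},{"linear":[0,0,0],"roll":0}]' && python3 -m jog '[{"linear":[0,0.12,0],"roll":0},{"linear":[0,0.06,0],"roll":0},{"linear":[0,0,0],"roll":0},{"linear":[0,0,0],"roll":0}]'
```

```text
time_s: 11.93
position: [0.5484, 0.0758, 0.0591]
tool_rot: [[-0.999, 0.053, 0.003], [0.053, 0.999, -0.004], [-0.003, -0.004, -1.0]]
ft_force: [2.1, -12.4, 3.9]
grip_width: 0.0088
gripper_force: 43.0
time_s: 12.27
position: [0.5484, 0.0762, 0.0591]
tool_rot: [[-0.999, 0.053, 0.001], [0.053, 0.998, -0.015], [-0.001, -0.015, -1.0]]
ft_force: [-2.4, -51.3, 5.0]
grip_width: 0.0089
gripper_force: 44.0
```

The cover stopped about 6 mm short with rising force. I'll take off the pressure and look.

```bash
python3 -m jog '[{"linear":[0,-0.2,0],"roll":0},{"linear":[0,0,0],"roll":0},{"linear":[0,0,0],"roll":0}]'; python3 - <<'E'
from h import *
a=grab('top','t5')[1]; b=grab('scene','s5')[1]
A=cv2.convertScaleAbs(cv2.resize(a[130:240,240:410],(800,518),interpolation=cv2.INTER_CUBIC),alpha=1.5);cv2.imwrite('pics/t5b.png',A)
E
```

```text
time_s: 12.52
position: [0.5483, 0.0758, 0.0591]
tool_rot: [[-0.999, 0.054, 0.003], [0.054, 0.999, -0.001], [-0.003, -0.001, -1.0]]
ft_force: [4.0, -8.4, 4.4]
grip_width: 0.0089
gripper_force: 43.2
```

View pics/t5b.png

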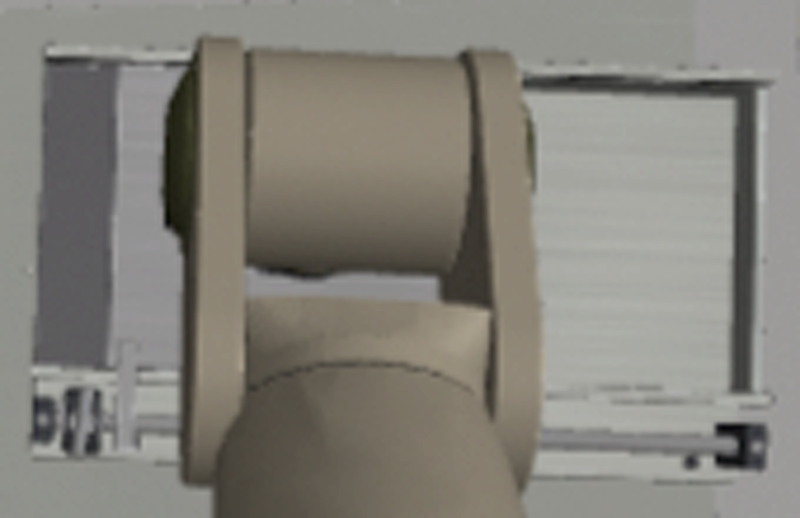

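The top view shows a gap between the collar (x≈80) and the arm (x≈128), so the collar isn't blocking. I'll measure the cover's travel from its edge before and after.

```bash
python3 - <<'E'
from h import *
def edge(name,r0,r1,x0,x1):
    c,a=load(name);g=cv2.GaussianBlur(a,(1,5),0).astype(float).mean(2);out=[]
    for r in range(r0,r1):
        d=np.gradient(g[r,x0:x1]);k=np.argmax(d);w=np.clip(d[max(k-2,0):k+3],0,None);out.append((x0+max(k-2,0)+(w*np.arange(len(w))).sum()/w.sum(),r))
    out=np.array(out);p=np.polyfit(out[:,1],out[:,0],1);res=out[:,0]-np.polyval(p,out[:,1]);ok=abs(res)<1.5;p=np.polyfit(out[ok,1],out[ok,0],1)
    return p
for n,x0,x1 in (('top0',325,340),('t5',258,272)):
    c,_=load(n);p=edge(n,155,200,x0,x1);print(n,p,plane(c,[[np.polyval(p,r),r] for r in (160,175,195)],.05))
E
```

```text
top0 [-2.51530338e-02  3.35483636e+02] [[ 0.5884797  -0.00638547  0.05      ]
 [ 0.55158078 -0.00417759  0.05      ]
 [ 0.50261141 -0.00124745  0.05      ]]
t5 [-3.4095979e-02  2.6962931e+02] [[0.59270507 0.15858639 0.05      ]
 [0.5557458  0.16079588 0.05      ]
 [0.50669635 0.16372814 0.05      ]]
```

The cover moved 165 mm, so it is fully open, and the case yaw is about −3.4°. I'll release, rise and look at the compartment from two places.

```bash
python3 -m jog '[{"linear":[0,0,0],"roll":0},{"linear":[0,0,0],"roll":0},{"linear":[0,0,0],"roll":0},{"linear":[0,0,0],"roll":0},{"linear":[0,0,-0.5],"roll":0},{"linear":[0,0,-0.95],"roll":0},{"linear":[0,0,-0.95],"roll":0},{"linear":[0,0,-0.95],"roll":0},{"linear":[0,0,-0.95],"roll":0},{"linear":[0,0,0],"roll":0},{"linear":[0,0,0],"roll":0}]' 1 && python3 -m jog '[{"linear":[-0.38,-0.98,0],"roll":0},{"linear":[-0.38,-0.98,0],"roll":0},{"linear":[-0.38,-0.98,0],"roll":0},{"linear":[-0.38,-0.98,0],"roll":0},{"linear":[0,0,0],"roll":0},{"linear":[0,0,0],"roll":0}]'; python3 -c "
from h import *
grab('wrist','w6')"; python3 -m jog '[{"linear":[0.6,0.9,0],"roll":0},{"linear":[0.6,0.9,0],"roll":0},{"linear":[0.6,0.9,0],"roll":0},{"linear":[0,0,0],"roll":0},{"linear":[0,0,0],"roll":0}]'; python3 - <<'E'
from h import *
grab('wrist','w7');A=[cv2.convertScaleAbs(cv2.resize(cv2.imread(f'pics/{n}.png'),(400,300),interpolation=cv2.INTER_AREA),alpha=1.3) for n in('w6','w7')]
cv2.imwrite('pics/w67.png',cv2.resize(np.hstack(A),(800,300)))
E
```

```text
time_s: 13.53
position: [0.5473, 0.0773, 0.2322]
tool_rot: [[-0.999, 0.053, 0.004], [0.053, 0.999, -0.0], [-0.004, 0.0, -1.0]]
ft_force: [-0.5, -0.6, -0.1]
grip_width: 0.0852
gripper_force: 0.0
time_s: 14.03
position: [0.5986, -0.0831, 0.2279]
tool_rot: [[-0.998, 0.056, -0.004], [0.056, 0.998, 0.002], [0.004, 0.001, -1.0]]
ft_force: [-0.1, -0.1, -0.1]
grip_width: 0.0854
gripper_force: 0.0
time_s: 14.5
position: [0.5336, 0.0291, 0.2306]
tool_rot: [[-0.999, 0.048, -0.001], [0.048, 0.999, 0.0], [0.001, 0.0, -1.0]]
ft_force: [0.5, -0.2, 0.1]
grip_width: 0.0853
gripper_force: 0.0
```

View pics/w67.png

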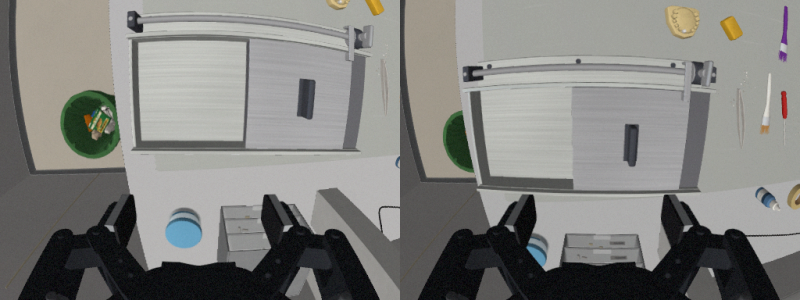

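w6 shows the open compartment floor (137–246, 40–142 in the left half), the parked cover with its bar at (306,98), and the collar at (364,37). w7 shows the same case with the tools at right, undisturbed. Now the numbers: floor extents, floor height and tool poses from both views.

```bash
python3 - <<'E'
from h import *
y=np.radians(-3.42);R=np.array([[np.cos(y),-np.sin(y)],[np.sin(y),np.cos(y)]])
for n,seed,xr in (('w6',(240,120),316),('w7',(160+0,0),0)):
    if n=='w7': break
    c,a=load(n);g=cv2.GaussianBlur(a,(3,3),0).mean(2)
    print('row',g[120,165:330:4].astype(int));print('col',g[40:200:4,240].astype(int))
c6,a6=load('w6');c7,a7=load('w7')
for n,c,a,s in(('w6',c6,a6,(230,120)),('w7',c7,a7,(650-400)*0+0)) if False else (('w6',c6,a6,(230,120)),('w7',c7,a7,(166,180))):
    g=cv2.GaussianBlur(a,(3,3),0).mean(2);v=g[s[1]-8:s[1]+8,s[0]-8:s[0]+8].mean();print(n,'seed',v)
    m=(abs(g-v)<0.12*v).astype('uint8');m=cv2.morphologyEx(m,cv2.MORPH_OPEN,np.ones((5,5)));_,l,st,_=cv2.connectedComponentsWithStats(m);i=l[s[1],s[0]];print(st[i])
    p=np.argwhere(l==i)[:,::-1];Q=plane(c,p,.006,True)[:,:2]@R
    print('case-rot extents x',np.percentile(Q[:,0],[.5,99.5]),'y',np.percentile(Q[:,1],[.5,99.5]),'mid world',R@[np.percentile(Q[:,0],[.5,99.5]).mean(),np.percentile(Q[:,1],[.5,99.5]).mean()])
E
```

```text
row [142 124  63  85 146 146 144 145 145 146 145 147 145 145 145 144 145 145
 145 144 143 144 143 144 142 141 142 141 141 140 141 139 140 141 140 139
 140 115  89 132 132 131]
col [137  97  78 135 149 146 148 147 147 150 150 147 152 143 145 149 148 144
 144 148 145 148 144 147 145 141 142 144 146 140 144 142 144 144 144  92
  65  69  75 136]
w6 seed 147.45052083333334
[  178    52   136   128 16848]
case-rot extents x [0.46563581 0.62265581] y [-0.14153458  0.02283583] mid world [ 0.53963624 -0.0917046 ]
w7 seed 138.94010416666666
[   71     0   293   229 31718]
case-rot extents x [0.30566582 0.62184312] y [-0.19066565  0.18123381] mid world [ 0.46264722 -0.03237271]
```

The compartment floor's middle is at about (0.540, −0.091). Over to the tools.

```bash
python3 -m jog '[{"linear":[0,0.94,0],"roll":0},{"linear":[0,0.94,0],"roll":0},{"linear":[0,0.94,0],"roll":0},{"linear":[0,0.94,0],"roll":0},{"linear":[0,0.94,0],"roll":0},{"linear":[0,0.94,0],"roll":0},{"linear":[0,0.94,0],"roll":0},{"linear":[0,0.94,0],"roll":0},{"linear":[0,0,0],"roll":0},{"linear":[0,0,0],"roll":0}]'; cat > tools.py <<'E'
from h import *
def seg(a,c,kind,z,win=None):
    hs=cv2.cvtColor(a,cv2.COLOR_BGR2HSV);h,s,v=[hs[...,i].astype(int) for i in range(3)]
    if kind=='red': m=(s>120)&((h<6)|(h>174))
    if kind=='white': m=(v>165)&(s<40)
    if kind=='bristle': m=(s>90)&(h>8)&(h<20)
    if kind=='yellow': m=(s>120)&(h>18)&(h<28)
    if kind=='purple': m=(s>90)&(h>125)&(h<160)
    if win: k=np.zeros_like(m);k[win[1]:win[3],win[0]:win[2]]=1;m&=k.astype(bool)
    n,l,st,ce=cv2.connectedComponentsWithStats(m.astype('uint8'),connectivity=8)
    out=[]
    for i in 1+np.argsort(-st[1:,4])[:3]:
        if st[i,4]<40: continue
        p=np.argwhere(l==i)[:,::-1].astype(float);P=plane(c,p,z,True)[:,:2];m0=P.mean(0);v=np.linalg.svd(P-m0)[2][0];t=(P-m0)@v
        mid=m0+v*(t.max()+t.min())/2
        out.append((kind,st[i].tolist(),ce[i].round(1).tolist(),'mid',mid.round(4).tolist(),'ang',round(np.degrees(np.arctan2(v[1],v[0]))%180,1),'len',round(np.ptp(t),4)))
    return out
E
python3 - <<'E'
from tools import *
c,a=grab('wrist','w8');s=env.observe();print(s['position'])
for k,z in(('red',.006),('white',.005),('bristle',.005)):
    for o in seg(a,c,k,z): print(o)
c2,a2=load('w2')
for k,z in(('red',.006),('white',.005),('bristle',.005)):
    for o in seg(a2,c2,k,z): print('w2',o)
cv2.imwrite('pics/w8b.png',cv2.convertScaleAbs(cv2.resize(a,(800,600),interpolation=cv2.INTER_CUBIC),alpha=1.3))
E
```

```text
time_s: 15.38
position: [0.5512, 0.3278, 0.2292]
tool_rot: [[-0.999, 0.051, -0.001], [0.051, 0.999, -0.001], [0.001, -0.001, -1.0]]
ft_force: [0.5, -0.6, -0.3]
grip_width: 0.0855
gripper_force: 0.0
[0.5513501  0.32647686 0.22956428]
('red', [305, 95, 17, 44, 369], [313.8, 116.0], 'mid', [0.4962, 0.4033], 'ang', np.float64(11.7), 'len', np.float64(0.0559))
('red', [405, 192, 17, 20, 223], [412.9, 201.3], 'mid', [0.6176, 0.5545], 'ang', np.float64(178.2), 'len', np.float64(0.0297))
('white', [270, 80, 6, 58, 156], [273.0, 111.2], 'mid', [0.4854, 0.3529], 'ang', np.float64(176.7), 'len', np.float64(0.0708))
('bristle', [374, 258, 24, 22, 188], [388.0, 270.7], 'mid', [0.734, 0.5307], 'ang', np.float64(132.6), 'len', np.float64(0.0403))
('bristle', [268, 152, 7, 12, 64], [271.2, 156.5], 'mid', [0.5467, 0.3482], 'ang', np.float64(179.6), 'len', np.float64(0.0143))
('bristle', [277, 151, 8, 11, 60], [280.5, 155.8], 'mid', [0.5457, 0.3601], 'ang', np.float64(11.7), 'len', np.float64(0.0129))
w2 ('red', [251, 70, 45, 17, 382], [273.1, 77.7], 'mid', [0.4962, 0.4032], 'ang', np.float64(11.5), 'len', np.float64(0.0554))
w2 ('white', [244, 117, 54, 5, 156], [272.5, 118.4], 'mid', [0.4906, 0.3528], 'ang', np.float64(176.3), 'len', np.float64(0.0657))
w2 ('bristle', [432, 0, 14, 16, 110], [440.6, 6.8], 'mid', [0.7379, 0.514], 'ang', np.float64(60.7), 'len', np.float64(0.0365))
w2 ('bristle', [310, 117, 11, 8, 66], [314.3, 120.3], 'mid', [0.5459, 0.3484], 'ang', np.float64(172.3), 'len', np.float64(0.0135))
w2 ('bristle', [310, 108, 10, 8, 57], [313.7, 111.1], 'mid', [0.5452, 0.3605], 'ang', np.float64(24.7), 'len', np.float64(0.0142))
```

View pics/w8b.png

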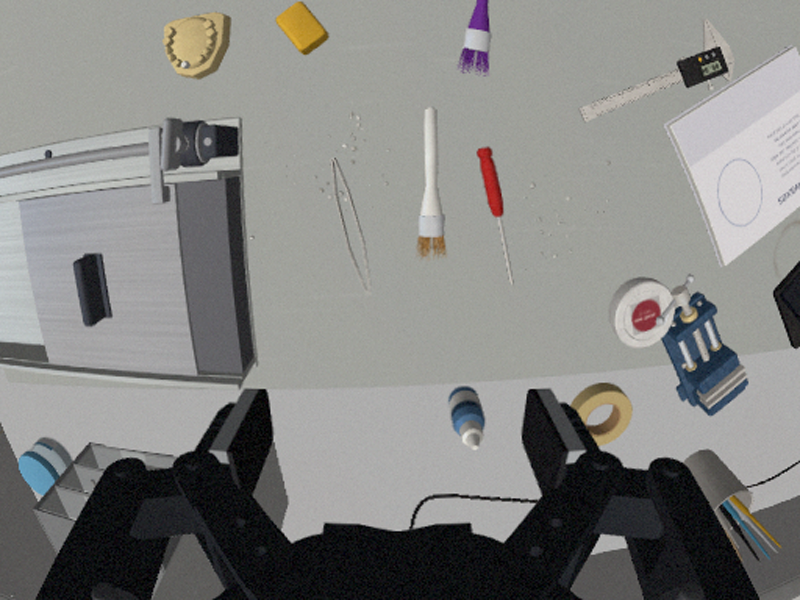

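The picture shows tweezers from (335,158) to (369,290), the brush from (430,108) to (431,256) and the screwdriver handle around (490,182). The white brush at (430,180) fits flat_brush by its white handle, while the one at (477,40) is purple and is left alone. The two views agree within 1 mm at the assumed heights. I'll start with the screwdriver.

```bash
python3 - <<'E'
from h import *
c,_=load('w8');c2,_=load('w2');k=512/800
def sh(n,e0,e1,z,c):
    P=plane(c,np.array([e0,e1])*k,z,True)[:,:2];d=P[1]-P[0];print(n,P.round(4).tolist(),'mid',P.mean(0).round(4),'ang',np.degrees(np.arctan2(d[1],d[0])),np.linalg.norm(d))
sh('brush w8',(430,108),(431,256),.005,c); sh('brush w2',(355,184),(504,180),.005,c2)
sh('tweez w8',(335,158),(369,290),.005,c); sh('tweez w2',(405,273),(537,244),.005,c2)
sh('driver w8',(485,149),(512,284),.005,c)
o,v=rays(c,np.array([313.8,116.0]),True);o2,v2=rays(c2,np.array([273.1,77.7]),True);print('red tri',tri([(o,v[0]),(o2,v2[0])]))
E
python3 -m jog '[{"linear":[0.295,0.37,0.9],"roll":0},{"linear":[0.295,0.37,0.9],"roll":0},{"linear":[0.295,0.37,0.9],"roll":0},{"linear":[0.295,0.37,0.9],"roll":0},{"linear":[0.295,0.37,0.9],"roll":0},{"linear":[0,0,0],"roll":-0.98},{"linear":[0,0,0],"roll":-0.98},{"linear":[0,0,0],"roll":-0.98},{"linear":[0,0,0],"roll":0},{"linear":[0,0,0],"roll":0}]' -0.1 40
```

```text
brush w8 [[0.4366, 0.3578], [0.5553, 0.3538]] mid [0.4959 0.3558] ang -1.9165418940837902 0.1186932590345374
brush w2 [[0.4371, 0.3565], [0.5559, 0.3548]] mid [0.4965 0.3557] ang -0.8093608183031491 0.11875106363802024
tweez w8 [[0.4719, 0.2819], [0.5815, 0.3016]] mid [0.5267 0.2918] ang 10.177124679187772 0.11136187682934791
tweez w2 [[0.4729, 0.2813], [0.5841, 0.3012]] mid [0.5285 0.2912] ang 10.168373087657912 0.11298090125901035
driver w8 [[0.4701, 0.3997], [0.5822, 0.4216]] mid [0.5262 0.4107] ang 11.085494997667897 0.1142331644894144
red tri [0.4958166  0.40299769 0.00659702]
time_s: 16.27
position: [0.4969, 0.4023, 0.0506]
tool_rot: [[-0.98, -0.198, 0.0], [-0.198, 0.98, -0.0], [-0.0, -0.0, -1.0]]
ft_force: [0.5, 0.3, 0.0]
grip_width: 0.0384
gripper_force: 0.0
```

```bash
python3 -m jog '[{"linear":[0,0.02,0.4],"roll":0},{"linear":[0,0,0.4],"roll":0},{"linear":[0,0,0.36],"roll":0},{"linear":[0,0,0],"roll":0},{"linear":[0,0,0],"roll":0}]' && python3 -m jog '[{"linear":[0,0,0],"roll":0},{"linear":[0,0,0],"roll":0},{"linear":[0,0,0],"roll":0},{"linear":[0,0,0],"roll":0},{"linear":[0,0,0],"roll":0},{"linear":[0,0,0],"roll":0}]' -1 40
```

```text
time_s: 16.68
position: [0.4962, 0.4037, 0.004]
tool_rot: [[-0.98, -0.2, -0.001], [-0.2, 0.98, -0.001], [0.001, -0.0, -1.0]]
ft_force: [-0.0, 0.2, 0.0]
grip_width: 0.0382
gripper_force: 0.0
time_s: 17.18
position: [0.4966, 0.4045, 0.0053]
tool_rot: [[-0.979, -0.202, 0.002], [-0.202, 0.979, 0.001], [-0.002, 0.0, -1.0]]
ft_force: [-0.9, -1.1, 4.9]
grip_width: 0.0074
gripper_force: 41.3
```

```bash
python3 -m jog '[{"linear":[0,0,-0.3],"roll":0},{"linear":[0,0,-0.8],"roll":0},{"linear":[0,0,-0.8],"roll":0},{"linear":[0,0,-0.8],"roll":0},{"linear":[0,0,-0.8],"roll":0},{"linear":[0,0,0],"roll":1},{"linear":[0,0,0],"roll":1},{"linear":[0,0,0],"roll":1},{"linear":[0,0,0],"roll":0}]' && python3 -m jog '[{"linear":[-0.09,-0.92,0],"roll":0},{"linear":[-0.09,-0.92,0],"roll":0},{"linear":[-0.09,-0.92,0],"roll":0},{"linear":[-0.09,-0.92,0],"roll":0},{"linear":[-0.09,-0.92,0],"roll":0},{"linear":[-0.09,-0.92,0],"roll":0},{"linear":[-0.09,-0.92,0],"roll":0},{"linear":[-0.09,-0.92,0],"roll":0},{"linear":[-0.09,-0.92,0],"roll":0},{"linear":[-0.09,-0.92,0],"roll":0},{"linear":[-0.09,-0.92,0],"roll":0},{"linear":[-0.09,-0.92,0],"roll":0}]' && python3 -m jog '[{"linear":[0,0,0],"roll":0},{"linear":[0,0,0],"roll":0}]'; python3 -c "
from tools import *
c,a=grab('wrist','w9');
for o in seg(a,c,'red',.15): print(o)"
```

```text
time_s: 17.93
position: [0.4958, 0.4043, 0.145]
tool_rot: [[-0.998, 0.061, 0.0], [0.061, 0.998, 0.0], [-0.0, 0.0, -1.0]]
ft_force: [0.3, 0.5, -0.5]
grip_width: 0.0071
gripper_force: 40.5
time_s: 18.93
position: [0.5131, -0.0408, 0.1447]
tool_rot: [[-0.998, 0.055, 0.0], [0.055, 0.998, -0.0], [-0.0, -0.0, -1.0]]
ft_force: [0.9, 0.4, -0.5]
grip_width: 0.0067
gripper_force: 40.5
time_s: 19.1
position: [0.5134, -0.0406, 0.1444]
tool_rot: [[-0.998, 0.059, 0.0], [0.059, 0.998, 0.0], [-0.0, 0.0, -1.0]]
ft_force: [-0.4, 0.6, -0.9]
grip_width: 0.0076
gripper_force: 40.5
('red', [243, 203, 23, 93, 1517], [253.9, 245.5], 'mid', [0.5105, -0.0419], 'ang', np.float64(176.5), 'len', np.float64(0.0571))
```

```bash
python3 -m jog '[{"linear":[0,0,0.85],"roll":0},{"linear":[0,0,0.85],"roll":0},{"linear":[0,0,0.85],"roll":0},{"linear":[0,0,0.4],"roll":0},{"linear":[0,0,0.36],"roll":0},{"linear":[0,0,0],"roll":0},{"linear":[0,0,0],"roll":0}]' && python3 -m jog '[{"linear":[0,0,0],"roll":0},{"linear":[0,0,0],"roll":0},{"linear":[0,0,0],"roll":0},{"linear":[0,0,-0.1],"roll":0},{"linear":[0,0,-0.9],"roll":0},{"linear":[0,0,-1],"roll":0},{"linear":[0,0,-1],"roll":0},{"linear":[0,0,-1],"roll":0},{"linear":[0,0,-1],"roll":0},{"linear":[0,0,0],"roll":0}]' -0.43
```

```text
time_s: 19.73
position: [0.5132, -0.0376, 0.0115]
tool_rot: [[-0.998, 0.055, -0.001], [0.055, 0.998, 0.0], [0.001, 0.0, -1.0]]
ft_force: [0.7, -0.2, 0.1]
grip_width: 0.0071
gripper_force: 45.1
time_s: 20.57
position: [0.5157, -0.0397, 0.2198]
tool_rot: [[-0.998, 0.058, 0.014], [0.058, 0.998, -0.004], [-0.014, -0.003, -1.0]]
ft_force: [0.3, 0.2, 0.7]
grip_width: 0.0243
gripper_force: 0.0
```

```bash
python3 -c "
from tools import *
c,a=grab('wrist','w10');
for o in seg(a,c,'red',.012): print(o)"
python3 -m jog '[{"linear":[-0.05,0.93,0],"roll":0},{"linear":[-0.05,0.93,0],"roll":0},{"linear":[-0.05,0.93,0],"roll":0},{"linear":[-0.05,0.93,0],"roll":0},{"linear":[-0.05,0.93,0],"roll":0},{"linear":[-0.05,0.93,0],"roll":0},{"linear":[-0.05,0.93,0],"roll":0},{"linear":[-0.05,0.93,0],"roll":0},{"linear":[-0.05,0.93,0],"roll":0},{"linear":[-0.05,0.93,0],"roll":0},{"linear":[0,0,0],"roll":0},{"linear":[0,0,0],"roll":0}]' -0.1; python3 - <<'E'
from tools import *
c,a=grab('wrist','w11')
for k,z in(('red',.006),('white',.005),('bristle',.005),('purple',.005),('yellow',.02)):
    for o in seg(a,c,k,z): print(o)
# tweezers: difference from the desk
g=cv2.GaussianBlur(a,(3,3),0).mean(2);bg=cv2.medianBlur(a,31).mean(2);m=(bg-g>12).astype('uint8');q=proj(c,[[.5275,.2915,.005]],True)[0].astype(int);print(q)
k=np.zeros_like(m);k[max(q[1]-70,0):q[1]+75,q[0]-35:q[0]+35]=1;m=cv2.morphologyEx(m*k,cv2.MORPH_CLOSE,np.ones((5,5)))
n,l,st,ce=cv2.connectedComponentsWithStats(m)
for i in 1+np.argsort(-st[1:,4])[:3]:
    P=plane(c,np.argwhere(l==i)[:,::-1],.005,True)[:,:2];m0=P.mean(0);v=np.linalg.svd(P-m0)[2][0];t=(P-m0)@v;print('tw',st[i],m0+v*(t.max()+t.min())/2,np.degrees(np.arctan2(v[1],v[0]))%180,np.ptp(t))
E
```

```text
('red', [252, 137, 9, 45, 378], [256.0, 158.9], 'mid', [0.5123, -0.0391], 'ang', np.float64(176.6), 'len', np.float64(0.0546))
time_s: 21.62
position: [0.5542, 0.3325, 0.2099]
tool_rot: [[-0.998, 0.056, -0.003], [0.056, 0.998, -0.001], [0.002, -0.001, -1.0]]
ft_force: [0.3, -0.6, 0.4]
grip_width: 0.0386
gripper_force: 0.0
('red', [409, 194, 18, 21, 238], [417.4, 203.7], 'mid', [0.6178, 0.5552], 'ang', np.float64(179.0), 'len', np.float64(0.0298))
('white', [446, 59, 66, 111, 3921], [483.0, 115.5], 'mid', [0.4754, 0.6788], 'ang', np.float64(140.4), 'len', np.float64(0.1861))
('white', [266, 66, 8, 72, 296], [270.0, 106.3], 'mid', [0.4791, 0.3536], 'ang', np.float64(177.3), 'len', np.float64(0.0835))
('bristle', [377, 263, 24, 22, 208], [390.3, 276.3], 'mid', [0.735, 0.5298], 'ang', np.float64(126.7), 'len', np.float64(0.0403))
('bristle', [274, 152, 9, 12, 70], [277.7, 156.9], 'mid', [0.5464, 0.36], 'ang', np.float64(8.3), 'len', np.float64(0.0135))
('bristle', [265, 152, 7, 12, 64], [268.0, 157.0], 'mid', [0.5453, 0.3482], 'ang', np.float64(3.0), 'len', np.float64(0.0139))
('purple',
[... 196 characters left out ...]
p.float64(169.8), 'len', np.float64(0.0141))
('purple', [303, 27, 8, 13, 77], [306.5, 32.0], 'mid', [0.3983, 0.4004], 'ang', np.float64(4.1), 'len', np.float64(0.0151))
('yellow', [168, 0, 35, 30, 664], [185.0, 13.2], 'mid', [0.3677, 0.2638], 'ang', np.float64(40.3), 'len', np.float64(0.0419))
('yellow', [472, 323, 34, 34, 132], [486.2, 336.9], 'mid', [0.9759, 0.8535], 'ang', np.float64(48.1), 'len', np.float64(0.2837))
[219 145]
tw [203  99  27  77 355] [0.51744154 0.28820279] 8.745061909997665 0.09371575437683165
tw [221  92   1   2   2] [0.46490038 0.29789654] 176.13751009950715 0.0011742756972444252
tw [220 101   1   2   2] [0.47535172 0.29601073] 175.98670915623262 0.0011748786236035163
```

The screwdriver lies in the compartment with its handle at (0.512, −0.039). Now the brush.

```bash
python3 -m jog '[{"linear":[0.296,0.09,0.8],"roll":0},{"linear":[0.296,0.09,0.8],"roll":0},{"linear":[0.296,0.09,0.8],"roll":0},{"linear":[0.296,0.09,0.8],"roll":0},{"linear":[0.296,0.09,0.8],"roll":0},{"linear":[0,0,0],"roll":-0.44},{"linear":[0,0,0],"roll":0},{"linear":[0,0,0],"roll":0}]' -0.1 40 && python3 -m jog '[{"linear":[0,0,0.4],"roll":0},{"linear":[0,0,0.4],"roll":0},{"linear":[0,0,0.35],"roll":0},{"linear":[0,0,0],"roll":0},{"linear":[0,0,0],"roll":0}]' && python3 -m jog '[{"linear":[0,0,0],"roll":0},{"linear":[0,0,0],"roll":0},{"linear":[0,0,0],"roll":0},{"linear":[0,0,0],"roll":0},{"linear":[0,0,0],"roll":0},{"linear":[0,0,0],"roll":0}]' -1 40
```

```text
time_s: 22.33
position: [0.4976, 0.3516, 0.0522]
tool_rot: [[-1.0, 0.022, 0.001], [0.022, 1.0, 0.0], [-0.001, 0.0, -1.0]]
ft_force: [0.0, 0.9, 0.3]
grip_width: 0.0384
gripper_force: 0.0
time_s: 22.75
position: [0.4977, 0.3521, 0.0065]
tool_rot: [[-1.0, 0.022, 0.001], [0.022, 1.0, 0.0], [-0.001, 0.0, -1.0]]
ft_force: [0.3, -1.2, 0.8]
grip_width: 0.0382
gripper_force: 0.0
time_s: 23.25
position: [0.4977, 0.3527, 0.007]
tool_rot: [[-1.0, 0.02, 0.002], [0.02, 1.0, 0.001], [-0.002, 0.001, -1.0]]
ft_force: [0.1, -1.7, 5.8]
grip_width: 0.0052
gripper_force: 39.4
```

The grip is shallow (5.2 mm), so I'll reopen, go down 3 mm and grip again.

```bash
python3 -m jog '[{"linear":[0,0,0],"roll":0},{"linear":[0,0,0],"roll":0},{"linear":[0,0.03,0.1],"roll":0},{"linear":[0,0,0],"roll":0},{"linear":[0,0,0],"roll":0}]' -0.4 && python3 -m jog '[{"linear":[0,0,0],"roll":0},{"linear":[0,0,0],"roll":0},{"linear":[0,0,0],"roll":0},{"linear":[0,0,0],"roll":0},{"linear":[0,0,0],"roll":0},{"linear":[0,0,0],"roll":0}]' -1 40
```

```text
time_s: 23.67
position: [0.4967, 0.3538, 0.0012]
tool_rot: [[-1.0, 0.02, -0.001], [0.02, 1.0, -0.0], [0.001, -0.0, -1.0]]
ft_force: [-0.4, 0.5, 0.5]
grip_width: 0.0259
gripper_force: 0.0
time_s: 24.17
position: [0.497, 0.3538, 0.0017]
tool_rot: [[-1.0, 0.02, 0.0], [0.02, 1.0, -0.0], [-0.0, -0.0, -1.0]]
ft_force: [0.5, 0.1, -0.1]
grip_width: 0.0068
gripper_force: 40.5
```

```bash
python3 -m jog '[{"linear":[0,0,-0.3],"roll":0},{"linear":[0,0,-0.8],"roll":0},{"linear":[0,0,-0.8],"roll":0},{"linear":[0,0,-0.8],"roll":0},{"linear":[0,0,-0.8],"roll":0},{"linear":[0,0,0],"roll":0.45},{"linear":[0,0,0],"roll":0}]' && python3 -m jog '[{"linear":[-0.14,-0.92,0],"roll":0},{"linear":[-0.14,-0.92,0],"roll":0},{"linear":[-0.14,-0.92,0],"roll":0},{"linear":[-0.14,-0.92,0],"roll":0},{"linear":[-0.14,-0.92,0],"roll":0},{"linear":[-0.14,-0.92,0],"roll":0},{"linear":[-0.14,-0.92,0],"roll":0},{"linear":[-0.14,-0.92,0],"roll":0},{"linear":[-0.14,-0.92,0],"roll":0},{"linear":[-0.14,-0.92,0],"roll":0},{"linear":[-0.14,-0.92,0],"roll":0},{"linear":[-0.14,-0.92,0],"roll":0}]' && python3 -m jog '[{"linear":[0,0,0],"roll":0},{"linear":[0,0,0],"roll":0}]'; python3 -c "
from tools import *
c,a=grab('wrist','w12');
for o in seg(a,c,'bristle',.145)+seg(a,c,'white',.145): print(o)
for o in seg(a,c,'red',.012): print(o)"
```

```text
time_s: 24.75
position: [0.4976, 0.3541, 0.1446]
tool_rot: [[-0.998, 0.061, 0.004], [0.061, 0.998, 0.002], [-0.004, 0.002, -1.0]]
ft_force: [-0.6, 0.3, 0.2]
grip_width: 0.0066
gripper_force: 40.5
time_s: 25.75
position: [0.5372, -0.0927, 0.1411]
tool_rot: [[-0.998, 0.058, -0.002], [0.058, 0.998, 0.001], [0.002, 0.001, -1.0]]
ft_force: [0.1, 0.1, -0.2]
grip_width: 0.0062
gripper_force: 40.5
time_s: 25.92
position: [0.5374, -0.0925, 0.1409]
tool_rot: [[-0.998, 0.062, -0.002], [0.062, 0.998, 0.001], [0.002, 0.001, -1.0]]
ft_force: [-0.1, 0.3, 0.0]
grip_width: 0.0064
gripper_force: 40.5
('bristle', [101, 171, 12, 18, 125], [106.4, 178.0], 'mid', [0.4889, -0.1692], 'ang', np.float64(160.9), 'len', np.float64(0.0097))
('bristle', [242, 316, 11, 15, 108], [246.8, 321.4], 'mid', [0.5871, -0.1016], 'ang', np.float64(172.0), 'len', np.float64(0.0126))
('bristle', [257, 316, 10, 14, 86], [261.1, 321.3], 'mid', [0.5872, -0.0928], 'ang', np.float64(164.5), 'len', np.float64(0.0123))
('white', [244, 145, 16, 150, 1390], [250.6, 217.3], 'mid', [0.5205, -0.0944], 'ang', np.float64(177.8), 'len', np.float64(0.0861))
('red', [304, 126, 14, 59, 636], [310.4, 154.5], 'mid', [0.5127, -0.039], 'ang', np.float64(176.6), 'len', np.float64(0.0561))
```

```bash
python3 -m jog '[{"linear":[0,0,0.85],"roll":0},{"linear":[0,0,0.85],"roll":0},{"linear":[0,0,0.85],"roll":0},{"linear":[0,0,0.4],"roll":0},{"linear":[0,0,0.34],"roll":0},{"linear":[0,0,0],"roll":0},{"linear":[0,0,0],"roll":0}]' && python3 -m jog '[{"linear":[0,0,0],"roll":0},{"linear":[0,0,0],"roll":0},{"linear":[0,0,0],"roll":0},{"linear":[0,0,-0.1],"roll":0},{"linear":[0,0,-0.9],"roll":0},{"linear":[0,0,-1],"roll":0},{"linear":[0,0,-1],"roll":0},{"linear":[0,0,-1],"roll":0},{"linear":[0,0,-1],"roll":0},{"linear":[0,0,0],"roll":0}]' -0.43;  python3 -m jog '[{"linear":[-0.05,0.93,0],"roll":0},{"linear":[-0.05,0.93,0],"roll":0},{"linear":[-0.05,0.93,0],"roll":0},{"linear":[-0.05,0.93,0],"roll":0},{"linear":[-0.05,0.93,0],"roll":0},{"linear":[-0.05,0.93,0],"roll":0},{"linear":[-0.05,0.93,0],"roll":0},{"linear":[-0.05,0.93,0],"roll":0},{"linear":[-0.05,0.93,0],"roll":0},{"linear":[0,0.4,0],"roll":0},{"linear":[0,0,0],"roll":0},{"linear":[0,0,0],"roll":0}]' -0.1; python3 - <<'E'
from h import *
c,a=grab('wrist','w13')
cv2.imwrite('pics/w13b.png',cv2.convertScaleAbs(cv2.resize(a[40:240,100:367],(800,600),interpolation=cv2.INTER_CUBIC),alpha=1.3))
E
```

```text
time_s: 26.55
position: [0.5375, -0.0896, 0.0097]
tool_rot: [[-0.998, 0.057, -0.002], [0.057, 0.998, 0.001], [0.002, 0.001, -1.0]]
ft_force: [0.8, -0.5, 0.0]
grip_width: 0.0067
gripper_force: 42.5
time_s: 27.38
position: [0.5402, -0.0918, 0.2186]
tool_rot: [[-0.998, 0.059, 0.014], [0.059, 0.998, -0.005], [-0.014, -0.005, -1.0]]
ft_force: [0.2, -0.7, 1.0]
grip_width: 0.0246
gripper_force: 0.0
time_s: 28.38
position: [0.5764, 0.2581, 0.2099]
tool_rot: [[-0.998, 0.058, -0.0], [0.058, 0.998, -0.001], [0.0, -0.001, -1.0]]
ft_force: [-0.4, -0.7, 0.1]
grip_width: 0.0381
gripper_force: 0.0
```

View pics/w13b.png

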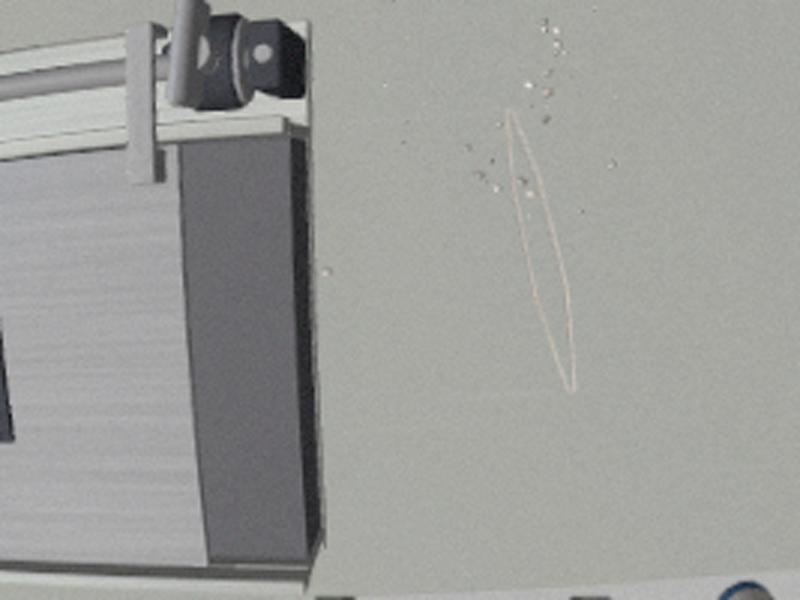

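The tweezers run from (510,110) to (573,390) in the crop, apparently in place, with the collar and parked cover at left.

```bash
python3 - <<'E'
from h import *
c,_=load('w13');c2,_=load('w2');c8,_=load('w8')
e=np.array([[510,110],[573,390]])/2.998+[100,40]
P=plane(c,e,.005,True)[:,:2];d=P[1]-P[0];print(P,P.mean(0),np.degrees(np.arctan2(d[1],d[0])),np.linalg.norm(d))
for i,(u8,u2) in enumerate((((335,158),(405,273)),((369,290),(537,244)))):
    r=[(lambda o,v:(o,v[0]))(*rays(cc,u,True)) for cc,u in((c,e[i]),(c8,np.array(u8)*.64),(c2,np.array(u2)*.64))];print('tri',tri(r))
M=P.mean(0);s=env.observe();print(s['position'],(s['tool_rot'].T@(np.r_[M,.003]-s['position']))/.04)
E
```

```text
[[0.47263683 0.28121894]
 [0.58510424 0.30125533]] [0.52887053 0.29123714] 10.101428670867838 0.11423824498529281
tri [0.47247255 0.28140036 0.00442667]
tri [0.58397063 0.30125147 0.00367293]
[0.57660467 0.25721857 0.21008118] [1.24069501 0.78094548 5.17685397]
```

```bash
python3 -m jog '[{"linear":[0.25,0.156,0.8],"roll":0},{"linear":[0.25,0.156,0.8],"roll":0},{"linear":[0.25,0.156,0.8],"roll":0},{"linear":[0.25,0.156,0.8],"roll":0},{"linear":[0.25,0.156,0.8],"roll":0},{"linear":[0,0,0],"roll":-0.9},{"linear":[0,0,0],"roll":-0.9},{"linear":[0,0,0],"roll":-0.9},{"linear":[0,0,0],"roll":0},{"linear":[0,0,0],"roll":0}]' -0.1 40 && python3 -m jog '[{"linear":[0,0,0.4],"roll":0},{"linear":[0,0,0.4],"roll":0},{"linear":[0,0,0.37],"roll":0},{"linear":[0,0,0],"roll":0},{"linear":[0,0,0],"roll":0}]'
```

```text
time_s: 29.27
position: [0.5291, 0.2909, 0.0505]
tool_rot: [[-0.985, -0.171, 0.0], [-0.171, 0.985, -0.0], [-0.0, -0.0, -1.0]]
ft_force: [0.5, -0.2, -1.0]
grip_width: 0.0384
gripper_force: 0.0
time_s: 29.68
position: [0.5286, 0.2916, 0.0033]
tool_rot: [[-0.985, -0.173, -0.001], [-0.173, 0.985, -0.0], [0.001, -0.0, -1.0]]
ft_force: [-0.1, -0.0, -0.3]
grip_width: 0.0383
gripper_force: 0.0
```

Lower by 1 mm, close, lift and align.

```bash
python3 -m jog '[{"linear":[0,0,0.03],"roll":0},{"linear":[0,0,0],"roll":0},{"linear":[0,0,0],"roll":0},{"linear":[0,0,0],"roll":0},{"linear":[0,0,0],"roll":0},{"linear":[0,0,0],"roll":0},{"linear":[0,0,0],"roll":0}]' -1 40 && python3 -m jog '[{"linear":[0,0,-0.3],"roll":0},{"linear":[0,0,-0.8],"roll":0},{"linear":[0,0,-0.8],"roll":0},{"linear":[0,0,-0.8],"roll":0},{"linear":[0,0,-0.8],"roll":0},{"linear":[0,0,0],"roll":0.9},{"linear":[0,0,0],"roll":0.9},{"linear":[0,0,0],"roll":0.9},{"linear":[0,0,0],"roll":0},{"linear":[0,0,0],"roll":0}]'
```

```text
time_s: 30.27
position: [0.5292, 0.2922, 0.0032]
tool_rot: [[-0.985, -0.175, 0.002], [-0.175, 0.985, 0.0], [-0.002, -0.0, -1.0]]
ft_force: [0.0, -2.3, 6.9]
grip_width: 0.0112
gripper_force: 39.5
time_s: 31.1
position: [0.5285, 0.2922, 0.1421]
tool_rot: [[-0.998, 0.057, -0.0], [0.057, 0.998, 0.0], [0.0, 0.0, -1.0]]
ft_force: [-0.6, -0.3, 0.1]
grip_width: 0.0115
gripper_force: 39.1
```

```bash
python3 -m jog '[{"linear":[-0.07,-0.9,0],"roll":0},{"linear":[-0.07,-0.9,0],"roll":0},{"linear":[-0.07,-0.9,0],"roll":0},{"linear":[-0.07,-0.9,0],"roll":0},{"linear":[-0.07,-0.9,0],"roll":0},{"linear":[-0.07,-0.9,0],"roll":0},{"linear":[-0.07,-0.9,0],"roll":0},{"linear":[-0.07,-0.9,0],"roll":0},{"linear":[-0.07,-0.9,0],"roll":0},{"linear":[-0.07,-0.9,0],"roll":0},{"linear":[-0.07,-0.9,0],"roll":0},{"linear":[-0.07,-0.9,0],"roll":0}]' && python3 -m jog '[{"linear":[0,0,0],"roll":0},{"linear":[0,0,0],"roll":0},{"linear":[0,0,0.8],"roll":0},{"linear":[0,0,0.8],"roll":0},{"linear":[0,0,0],"roll":0},{"linear":[0,0,0],"roll":0}]'
```

```text
time_s: 32.1
position: [0.5363, -0.1428, 0.1422]
tool_rot: [[-0.998, 0.057, 0.0], [0.057, 0.998, 0.0], [-0.0, 0.0, -1.0]]
ft_force: [-0.7, 0.6, 0.1]
grip_width: 0.0115
gripper_force: 39.1
time_s: 32.6
position: [0.5362, -0.1398, 0.0778]
tool_rot: [[-0.998, 0.057, -0.003], [0.057, 0.998, 0.001], [0.003, 0.001, -1.0]]
ft_force: [-0.6, -0.6, 0.8]
grip_width: 0.0115
gripper_force: 39.1
```

```bash
python3 -m jog '[{"linear":[0,0,0.6],"roll":0},{"linear":[0,0,0.6],"roll":0},{"linear":[0,0,0.4],"roll":0},{"linear":[0,0,0.09],"roll":0},{"linear":[0,0,0],"roll":0},{"linear":[0,0,0],"roll":0}]' && python3 -m jog '[{"linear":[0,0,0],"roll":0},{"linear":[0,0,0],"roll":0},{"linear":[0,0,0],"roll":0},{"linear":[0,0,-0.1],"roll":0},{"linear":[0,0,-0.9],"roll":0},{"linear":[0,0,-1],"roll":0},{"linear":[0,0,-1],"roll":0},{"linear":[0,0,-1],"roll":0},{"linear":[0,0,-1],"roll":0},{"linear":[0,0,0],"roll":0}]' -0.4; python3 -m jog '[{"linear":[-0.4,0.35,0],"roll":0},{"linear":[-0.4,0.35,0],"roll":0},{"linear":[-0.4,0.35,0],"roll":0},{"linear":[-0.4,0.35,0],"roll":0},{"linear":[0,0,0],"roll":0},{"linear":[0,0,0],"roll":0}]'; python3 - <<'E'
from h import *
c,a=grab('wrist','w14')
cv2.imwrite('pics/w14b.png',cv2.convertScaleAbs(cv2.resize(a[0:240,130:450],(800,600),interpolation=cv2.INTER_CUBIC),alpha=1.3))
E
```

```text
time_s: 33.1
position: [0.5376, -0.1412, 0.0124]
tool_rot: [[-0.998, 0.059, 0.003], [0.059, 0.998, -0.001], [-0.003, -0.001, -1.0]]
ft_force: [0.2, 0.5, 0.4]
grip_width: 0.0114
gripper_force: 39.2
time_s: 33.93
position: [0.5388, -0.1421, 0.2191]
tool_rot: [[-0.998, 0.059, 0.013], [0.059, 0.998, -0.007], [-0.013, -0.006, -1.0]]
ft_force: [0.8, -0.7, -0.3]
grip_width: 0.0255
gripper_force: 0.0
time_s: 34.43
position: [0.6039, -0.0884, 0.2103]
tool_rot: [[-0.998, 0.058, -0.0], [0.058, 0.998, 0.0], [0.0, -0.0, -1.0]]
ft_force: [-0.5, -0.5, -0.1]
grip_width: 0.0256
gripper_force: 0.0
```

View pics/w14b.png

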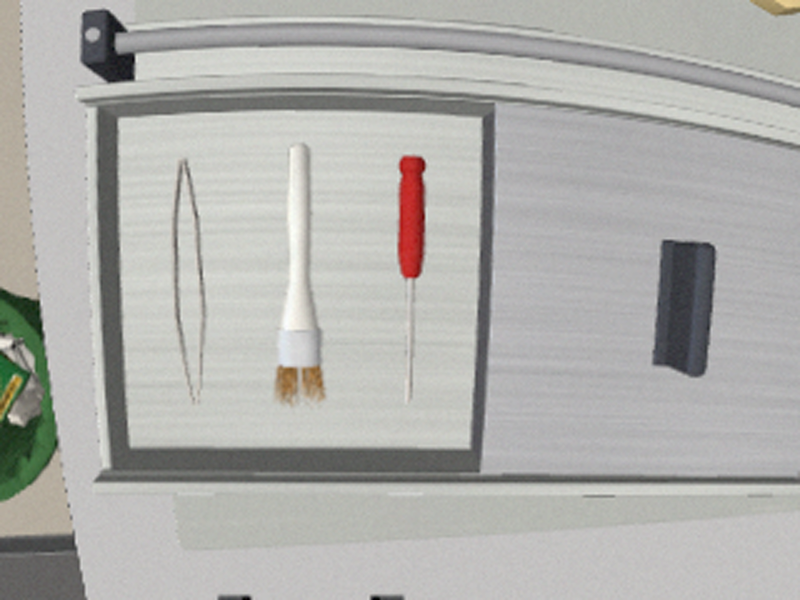

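All three tools lie flat and inside, and the bar is at (685,305). I'll go back to the bar and shut the cover.

```bash
python3 -m jog '[{"linear":[0.4,1,0],"roll":0},{"linear":[0.4,1,0],"roll":0},{"linear":[0.4,1,0],"roll":0},{"linear":[0.42,1,0],"roll":0},{"linear":[0,0,0.75],"roll":0},{"linear":[0,0,0.75],"roll":0},{"linear":[0,0,0.75],"roll":0},{"linear":[0,0,0],"roll":0},{"linear":[0,0,0],"roll":0}]' 1 40 && python3 -m jog '[{"linear":[0,0,0.5],"roll":0},{"linear":[0,0,0.5],"roll":0},{"linear":[0,0,0.5],"roll":0},{"linear":[0,0,0],"roll":0},{"linear":[0,0,0],"roll":0}]' && python3 -m jog '[{"linear":[0,0,0],"roll":0},{"linear":[0,0,0],"roll":0},{"linear":[0,0,0],"roll":0},{"linear":[0,0,0],"roll":0},{"linear":[0,0,0],"roll":0},{"linear":[0,0,0],"roll":0},{"linear":[0,0,0],"roll":0},{"linear":[0,0,0],"roll":0},{"linear":[0,0,0],"roll":0}]' -1 60
```

```text
time_s: 35.23
position: [0.5499, 0.0683, 0.1205]
tool_rot: [[-0.998, 0.06, -0.002], [0.06, 0.998, 0.0], [0.002, -0.0, -1.0]]
ft_force: [0.9, 1.1, 1.1]
grip_width: 0.0854
gripper_force: 0.0
time_s: 35.65
position: [0.5512, 0.0685, 0.0621]
tool_rot: [[-0.998, 0.06, 0.001], [0.06, 0.998, -0.0], [-0.001, -0.0, -1.0]]
ft_force: [0.2, 0.3, 0.3]
grip_width: 0.0854
gripper_force: 0.0
time_s: 36.4
position: [0.5507, 0.0691, 0.061]
tool_rot: [[-0.998, 0.059, 0.001], [0.059, 0.998, 0.0], [-0.001, 0.0, -1.0]]
ft_force: [-1.9, 1.1, 5.1]
grip_width: 0.0079
gripper_force: 61.5
```

```bash
python3 -m jog '[{"linear":[0,-0.4,0],"roll":0},{"linear":[0,-0.4,0],"roll":0},{"linear":[0,-0.4,0],"roll":0},{"linear":[0,-0.4,0],"roll":0},{"linear":[0,-0.4,0],"roll":0},{"linear":[0,-0.4,0],"roll":0},{"linear":[0,-0.4,0],"roll":0},{"linear":[0,-0.4,0],"roll":0},{"linear":[0,-0.4,0],"roll":0},{"linear":[0,0,0],"roll":0},{"linear":[0,0,0],"roll":0}]' && python3 -m jog '[{"linear":[0,-0.06,0],"roll":0},{"linear":[0,-0.06,0],"roll":0},{"linear":[0,-0.06,0],"roll":0},{"linear":[0,0,0],"roll":0},{"linear":[0,0,0],"roll":0}]'
```

```text
time_s: 37.32
position: [0.5418, -0.076, 0.061]
tool_rot: [[-0.998, 0.061, -0.0], [0.061, 0.998, -0.001], [0.0, -0.001, -1.0]]
ft_force: [-2.7, -1.9, 6.8]
grip_width: 0.0085
gripper_force: 61.8
time_s: 37.73
position: [0.5414, -0.0823, 0.061]
tool_rot: [[-0.998, 0.059, -0.0], [0.059, 0.998, -0.001], [0.0, -0.001, -1.0]]
ft_force: [-2.1, -0.4, 5.9]
grip_width: 0.0081
gripper_force: 61.8
```

```bash
python3 -m jog '[{"linear":[0,-0.08,0],"roll":0},{"linear":[0,-0.08,0],"roll":0},{"linear":[0,0,0],"roll":0},{"linear":[0,0,0],"roll":0},{"linear":[0,0,0],"roll":0}]' && python3 -m jog '[{"linear":[0,-0.08,0],"roll":0},{"linear":[0,-0.04,0],"roll":0},{"linear":[0,0,0],"roll":0},{"linear":[0,0,0],"roll":0},{"linear":[0,0,0],"roll":0}]'
```

```text
time_s: 38.15
position: [0.541, -0.0888, 0.061]
tool_rot: [[-0.998, 0.059, -0.0], [0.059, 0.998, -0.001], [0.0, -0.001, -1.0]]
ft_force: [-3.3, -1.9, 5.9]
grip_width: 0.0084
gripper_force: 61.8
time_s: 38.57
position: [0.5409, -0.0895, 0.061]
tool_rot: [[-0.998, 0.059, 0.0], [0.059, 0.998, 0.006], [-0.0, 0.006, -1.0]]
ft_force: [2.3, 19.7, 8.9]
grip_width: 0.0084
gripper_force: 62.2
```

The stop was felt at 20 N. I'll back off, release, rise, and verify the cover's edge and the collar from the top camera.

```bash
python3 -m jog '[{"linear":[0,0.11,0],"roll":0},{"linear":[0,0,0],"roll":0},{"linear":[0,0,0],"roll":0}]' && python3 -m jog '[{"linear":[0,0,0],"roll":0},{"linear":[0,0,0],"roll":0},{"linear":[0,0,0],"roll":0},{"linear":[0,0,0],"roll":0},{"linear":[0,0,-0.8],"roll":0},{"linear":[0,0,-0.8],"roll":0},{"linear":[0,0,-0.4],"roll":0},{"linear":[0,0,0],"roll":0}]' 1 && python3 -m jog '[{"linear":[0.3,1,0],"roll":0},{"linear":[0.3,1,0],"roll":0},{"linear":[0.3,1,0],"roll":0},{"linear":[0.3,1,0],"roll":0},{"linear":[0.4,1,0],"roll":0},{"linear":[0.4,1,0],"roll":0},{"linear":[0,0,0],"roll":0},{"linear":[0,0,0],"roll":0}]'; python3 - <<'E'
from h import *
c,a=grab('top','t15');c0,a0=load('top0')
for n,A in(('0',a0),('15',a)):
    g=A.astype(float).mean(2)
    print(n,[round(325+np.argmax(np.gradient(g[r-1:r+2,325:342].mean(0)))+0.0,1) for r in range(155,200,6)],[np.round(np.gradient(g[r-3:r+4,328:337].mean(0)),0).tolist() for r in(160,)])
E
```

```text
time_s: 38.82
position: [0.541, -0.0883, 0.061]
tool_rot: [[-0.998, 0.059, -0.0], [0.059, 0.998, 0.0], [0.0, 0.0, -1.0]]
ft_force: [-1.9, 2.4, 6.1]
grip_width: 0.0082
gripper_force: 61.9
time_s: 39.48
position: [0.5426, -0.0894, 0.1441]
tool_rot: [[-0.998, 0.059, 0.006], [0.059, 0.998, -0.003], [-0.007, -0.002, -1.0]]
ft_force: [0.8, -0.4, 0.1]
grip_width: 0.0852
gripper_force: 0.0
time_s: 40.15
position: [0.4754, 0.1541, 0.1397]
tool_rot: [[-0.998, 0.055, -0.001], [0.055, 0.998, -0.0], [0.001, -0.0, -1.0]]
ft_force: [0.3, 0.4, 0.2]
grip_width: 0.0856
gripper_force: 0.0
0 [np.float64(331.0), np.float64(331.0), np.float64(331.0), np.float64(331.0), np.float64(331.0), np.float64(331.0), np.float64(331.0), np.float64(330.0)] [[0.0, -1.0, 4.0, 19.0, 14.0, -1.0, 0.0, 0.0, 0.0]]
15 [np.float64(331.0), np.float64(331.0), np.float64(331.0), np.float64(331.0), np.float64(330.0), np.float64(330.0), np.float64(330.0), np.float64(330.0)] [[0.0, -2.0, 2.0, 20.0, 16.0, -0.0, 0.0, 0.0, -0.0]]
```

The cover edge is the same as at the start, so it is shut. Now the collar's wing: a quick check of its place from w8 and w13.

```bash
python3 - <<'E'
from h import *
c8,a8=load('w8');c13,a13=load('w13')
print(plane(c8,np.array([[171,120],[172,166]])*.64,.0865,True),plane(c13,[[100+187/2.998,40+105/2.998]],.0865,True))
c,a=grab('wrist','w16')
print(proj(c,[[.4492,.1798,.0865],[.467,.1767,.0865],[.4315,.183,.0865]],True))
cv2.imwrite('pics/w16b.png',cv2.convertScaleAbs(cv2.resize(a[60:260,180:400],(660,600),interpolation=cv2.INTER_CUBIC),alpha=1.3))
E
```

```text
[[0.43323835 0.18554579 0.0865    ]
 [0.46383481 0.1832417  0.0865    ]] [[0.46700868 0.18045245 0.0865    ]]
[[292.91573957 176.39897926]
 [288.99459992 200.87935244]
 [296.98735209 150.93120147]]
```

View pics/w16b.png

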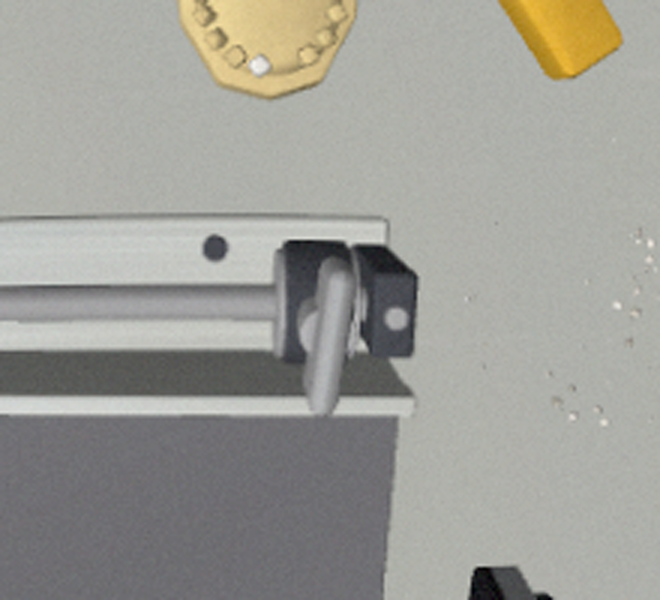

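The wing in the crop runs from (337,262) to (323,408), loose across the rod, about 2–3 mm from where I left it and heading about 173°. The block and model are untouched. I'll grip it and bring it home.

```bash
python3 -m jog '[{"linear":[0.73,0.58,0],"roll":0},{"linear":[0,0,0],"roll":0.77},{"linear":[0,0,0.6],"roll":0},{"linear":[0,0,0.6],"roll":0},{"linear":[0,0,0.6],"roll":0},{"linear":[0,0,0],"roll":0},{"linear":[0,0,0],"roll":0}]' 1 && python3 -m jog '[{"linear":[0,0,0],"roll":0},{"linear":[0,0,0],"roll":0},{"linear":[0,0,0],"roll":0},{"linear":[0,0,0],"roll":0},{"linear":[0,0,0],"roll":0},{"linear":[0,0,0],"roll":0},{"linear":[0,0,0],"roll":0},{"linear":[0,0,0],"roll":0},{"linear":[0,0,0],"roll":0}]' -1 40
```

```text
time_s: 40.83
position: [0.4489, 0.1762, 0.0681]
tool_rot: [[-0.992, 0.128, -0.002], [0.128, 0.992, -0.0], [0.002, -0.001, -1.0]]
ft_force: [0.4, 1.2, 0.8]
grip_width: 0.0856
gripper_force: 0.0
time_s: 41.58
position: [0.4488, 0.1775, 0.0688]
tool_rot: [[-0.992, 0.126, 0.001], [0.126, 0.992, 0.0], [-0.0, 0.0, -1.0]]
ft_force: [-0.5, -0.4, 6.5]
grip_width: 0.006
gripper_force: 42.2
```

```bash
python3 -m jog '[{"linear":[-0.027,-0.4,0],"roll":0},{"linear":[-0.027,-0.4,0],"roll":0},{"linear":[-0.027,-0.4,0],"roll":0},{"linear":[-0.027,-0.4,0],"roll":0},{"linear":[-0.027,-0.4,0],"roll":0},{"linear":[-0.027,-0.4,0],"roll":0},{"linear":[-0.027,-0.4,0],"roll":0},{"linear":[-0.027,-0.4,0],"roll":0},{"linear":[-0.027,-0.4,0],"roll":0},{"linear":[-0.027,-0.4,0],"roll":0},{"linear":[0,0,0],"roll":0},{"linear":[0,0,0],"roll":0}]' && python3 -m jog '[{"linear":[0,-0.08,0],"roll":0},{"linear":[0,-0.06,0],"roll":0},{"linear":[0,0,0],"roll":0},{"linear":[0,0,0],"roll":0}]'
```

```text
time_s: 42.58
position: [0.439, 0.0165, 0.0688]
tool_rot: [[-0.992, 0.127, -0.0], [0.127, 0.992, -0.0], [0.0, -0.0, -1.0]]
ft_force: [-2.2, 0.0, 6.1]
grip_width: 0.0058
gripper_force: 42.4
time_s: 42.92
position: [0.4387, 0.0115, 0.0688]
tool_rot: [[-0.992, 0.126, 0.001], [0.126, 0.992, -0.0], [-0.001, -0.0, -1.0]]
ft_force: [-1.0, -0.6, 6.5]
grip_width: 0.0059
gripper_force: 42.3
```

Creep on until contact.

```bash
python3 -m jog '[{"linear":[0,-0.04,0],"roll":0},{"linear":[0,0,0],"roll":0},{"linear":[0,0,0],"roll":0},{"linear":[0,0,0],"roll":0}]' && python3 -m jog '[{"linear":[0,-0.03,0],"roll":0},{"linear":[0,0,0],"roll":0},{"linear":[0,0,0],"roll":0},{"linear":[0,0,0],"roll":0}]'
```

```text
time_s: 43.25
position: [0.4386, 0.0101, 0.0688]
tool_rot: [[-0.992, 0.126, 0.001], [0.126, 0.992, -0.0], [-0.001, -0.0, -1.0]]
ft_force: [0.2, 0.1, 5.4]
grip_width: 0.0057
gripper_force: 42.2
time_s: 43.58
position: [0.4385, 0.0098, 0.0688]
tool_rot: [[-0.992, 0.127, 0.001], [0.127, 0.992, 0.002], [-0.001, 0.002, -1.0]]
ft_force: [0.8, 7.0, 6.2]
grip_width: 0.0058
gripper_force: 42.3
```

Contact at 7 N. Tighten clockwise.

```bash
python3 -m jog '[{"linear":[0,0,0],"roll":1},{"linear":[0,0,0],"roll":1},{"linear":[0,0,0],"roll":1},{"linear":[0,0,0],"roll":1},{"linear":[0,0,0],"roll":1},{"linear":[0,0,0],"roll":1},{"linear":[0,0,0],"roll":1},{"linear":[0,0,0],"roll":1},{"linear":[0,0,0],"roll":1},{"linear":[0,0,0],"roll":1},{"linear":[0,0,0],"roll":0},{"linear":[0,0,0],"roll":0}]' && python3 -m jog '[{"linear":[0,0,0],"roll":1},{"linear":[0,0,0],"roll":1},{"linear":[0,0,0],"roll":1},{"linear":[0,0,0],"roll":1},{"linear":[0,0,0],"roll":1},{"linear":[0,0,0],"roll":1},{"linear":[0,0,0],"roll":0.6},{"linear":[0,0,0],"roll":0},{"linear":[0,0,0],"roll":0}]';python3 -c "
from h import *
s=env.observe();print(s['wrist_torque'])"; python3 -m jog '[{"linear":[0,0,0],"roll":0.8},{"linear":[0,0,0],"roll":0},{"linear":[0,0,0],"roll":0}]';python3 -c "
from h import *
s=env.observe();print(s['wrist_torque'],s['q'])"
```

```text
time_s: 44.58
position: [0.4383, 0.0096, 0.0688]
tool_rot: [[-0.54, 0.841, 0.001], [0.841, 0.54, 0.001], [0.001, 0.001, -1.0]]
ft_force: [0.0, 4.8, 5.8]
grip_width: 0.0059
gripper_force: 42.3
time_s: 45.33
position: [0.4381, 0.0096, 0.0688]
tool_rot: [[0.005, 1.0, 0.0], [1.0, -0.005, 0.001], [0.001, 0.0, -1.0]]
ft_force: [-0.5, 4.7, 6.2]
grip_width: 0.0056
gripper_force: 42.4
[ 0.77848276  0.16231795 -0.05456474]
time_s: 45.58
position: [0.4381, 0.0096, 0.0688]
tool_rot: [[0.074, 0.997, 0.0], [0.997, -0.074, 0.001], [0.001, 0.0, -1.0]]
ft_force: [-2.1, 5.0, 6.8]
grip_width: 0.0059
gripper_force: 42.5
[0.88176496 0.11706995 0.24174147] [-1.43319405e+01  2.30507094e+01  1.05181524e+02  6.15927002e-02
  5.17664330e+01 -1.01377312e+01]
```

```bash
for i in 1; do python3 -m jog '[{"linear":[0,0,0],"roll":0.8},{"linear":[0,0,0],"roll":0},{"linear":[0,0,0],"roll":0}]';python3 -c "
from h import *
s=env.observe();print(s['wrist_torque'])"; done;  python3 -m jog '[{"linear":[0,0,0],"roll":0.6},{"linear":[0,0,0],"roll":0},{"linear":[0,0,0],"roll":0}]';python3 -c "
from h import *
s=env.observe();print(s['wrist_torque'])"
```

```text
time_s: 45.83
position: [0.4381, 0.0095, 0.0688]
tool_rot: [[0.141, 0.99, 0.0], [0.99, -0.141, 0.0], [0.0, 0.0, -1.0]]
ft_force: [-1.1, 4.3, 7.2]
grip_width: 0.0058
gripper_force: 51.1
[0.79190417 0.14344457 0.93964679]
time_s: 46.08
position: [0.4381, 0.0095, 0.0689]
tool_rot: [[0.192, 0.981, 0.0], [0.981, -0.192, 0.0], [0.0, 0.0, -1.0]]
ft_force: [-1.6, 4.8, 8.4]
grip_width: 0.0061
gripper_force: 65.7
[0.88178562 0.20227514 1.2805824 ]
```

The torque climbs to 1.3 N m against the stop, so it is tight. I'll ease the twist and the push, release, and rise.

```bash
python3 -m jog '[{"linear":[0.02,0,0],"roll":-0.9},{"linear":[0,0,0],"roll":0},{"linear":[0,0,0],"roll":0}]';python3 -c "
from h import *
s=env.observe();print(s['wrist_torque'])"; python3 -m jog '[{"linear":[0,0,0],"roll":0},{"linear":[0,0,0],"roll":0},{"linear":[0,0,0],"roll":0},{"linear":[0,0,0],"roll":0},{"linear":[0,0,-0.7],"roll":0},{"linear":[0,0,-0.9],"roll":0},{"linear":[0,0,-0.9],"roll":0},{"linear":[0,0,-0.9],"roll":0},{"linear":[0,0,-0.8],"roll":0},{"linear":[0,0,0],"roll":0}]' 1; python3 -m jog '[{"linear":[-0.9,0,0],"roll":-0.5},{"linear":[-0.9,0,0],"roll":0},{"linear":[0,0,0],"roll":0},{"linear":[0,0,0],"roll":0}]'; python3 - <<'E'
from h import *
c,a=grab('wrist','w17');t=grab('top','t17')[1]
q=proj(c,[[.4385,.010,.0755]],True)[0].astype(int);print(q)
A=cv2.resize(a[max(q[1]-50,0):max(q[1]-50,0)+100,q[0]-60:q[0]+60],(600,500),interpolation=cv2.INTER_CUBIC)
cv2.imwrite('pics/w17b.png',cv2.convertScaleAbs(A,alpha=1.3))
E
```

```text
time_s: 46.33
position: [0.4382, 0.0099, 0.0688]
tool_rot: [[0.115, 0.993, -0.0], [0.993, -0.115, -0.0], [-0.001, -0.0, -1.0]]
ft_force: [-2.1, 0.5, 7.5]
grip_width: 0.006
gripper_force: 45.4
[0.16564887 0.35350819 0.72974007]
time_s: 47.17
position: [0.4403, 0.0094, 0.2421]
tool_rot: [[0.117, 0.993, 0.01], [0.993, -0.117, -0.003], [-0.001, 0.011, -1.0]]
ft_force: [0.3, -1.0, 0.4]
grip_width: 0.0854
gripper_force: 0.0
time_s: 47.5
position: [0.4312, -0.0631, 0.2359]
tool_rot: [[0.077, 0.997, -0.001], [0.997, -0.077, 0.0], [0.0, -0.001, -1.0]]
ft_force: [-0.5, -0.1, -0.0]
grip_width: 0.0855
gripper_force: 0.0
[255 103]
```

View pics/w17b.png

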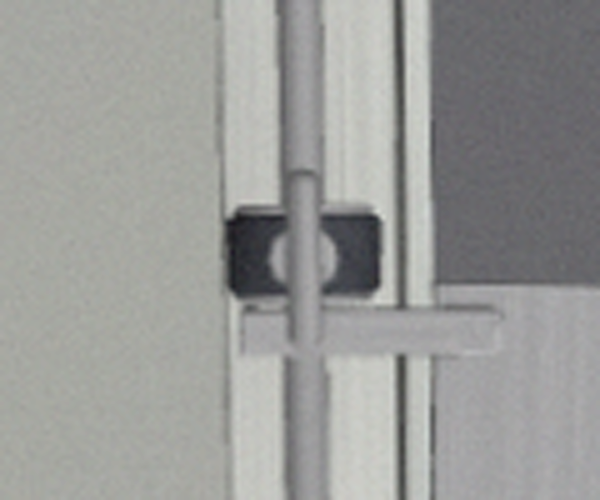

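The picture shows the wing in line with the rod at (303,260), and the collar right against the arm (row 320). Last check is the cover's edge, then I'll hand in.

```bash
python3 - <<'E'
from h import *
c,_=load('w17');print('cover edge',plane(c,[[195+460/5,53+285/5]],.05,True),'w3',plane(load('w3')[0],np.array([[430,180.5]])*.64,.05,True))
c3,a3=load('top0');_,a=load('t17')
d=cv2.absdiff(a3,a).max(2);print('edge cols',[[int(325+np.argmax(np.gradient(A.astype(float).mean(2)[r-2:r+3,325:342].mean(0)))) for r in(155,170,185,195)] for A in(a3,a)], 'diff block/model/purple',d[240:290,155:280].mean())
E
```

```text
cover edge [[ 4.72104284e-01 -4.02217736e-04  5.00000000e-02]] w3 [[ 0.4746406  -0.00183356  0.05      ]]
edge cols [[331, 331, 331, 330], [331, 331, 330, 330]] diff block/model/purple 3.90384
```

```bash
python3 -c "
from rig import env
print(env.close_job())"
```

```text
the job is handed in; nothing more can be done
None
```

The job is handed in: the screwdriver, tweezers and brush (no marker was present) lie flat in the compartment, the cover is shut, and the collar is back against its arm with the screw tight; hand-in returned no verdict.

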